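# Tighten the plate-clamp nut between its cheeks with a ring wrench

## Task

The copper plate on the sloped stand is not clamped yet. Take the ring wrench from its wooden rest and tighten the nut on the stand clockwise until it comes to a hard stop, turning it with the wrench only; the two upright cheeks allow only a short swing, so lift the wrench off and reseat it on the nut for each stroke. Then lay the wrench back in its rest the way it lay, and leave the other things on the bench where they stand.

Things in the scene. Friction and masses are not known exactly. Their poses are not given: they have to be found in the camera images.
- stand: sloped grey steel plate stand, fixed, 170 x 132 x 160 mm high. Origin on the bench plumb below where the nut's axis meets the deck (110 mm up); x uphill, z up. The deck slopes 25 deg down towards -x and ends 48 mm downhill of the axis; beyond, the space under the wrench handle is free
- cheeks (a point): same place as the nut's axis at deck level; x uphill, z square to the deck. Two cheeks stand on the deck along the slope: inner faces 50 mm either side (y) of the axis, 8 mm thick, 45 mm high, from x = +20 to x = -42 mm. They stop the handle of a seated wrench about 43 deg either side of straight downhill
- nut_seat (a point): on the nut's axis, on top of its 43 mm round flange, where the seated wrench's underside rests. z = the nut's axis (leans 25 deg from vertical towards the stand's -x), x straight uphill, y level, the stand's y. Above it the hexagon: 30 mm across flats, 20 mm high, top chamfer 4 mm; 16 mm stud end up to 2 mm above. Sinks 1.27 mm per rad of tightening
- nut (a joint): nut angle, rad; grows clockwise seen from above (tightening), hard stop at 3.0, tight from 2.88. At 0 two hexagon corners point straight up- and downhill: the wrench fits with its handle at nut + k x 60 deg, measured clockwise from straight downhill (clockwise = towards the stand's +y). Takes about 0.7 N m either way; stays where left
- wrench: loose steel ring wrench, 0.25 kg, 205 mm long. Origin on the hole's axis at the underside; z up through the hole, handle along -x. Ring oiled, 18 mm thick, 56 mm outside. Through hole: hexagon 32 mm across flats, two corners on the handle's axis; on the nut it has about 7.5 deg of play either way
- wrench_grip (a point): good place to grip the wrench: middle of the handle 90 mm from the hole's axis (at x = -90, z = +9 mm of the wrench; same axes). The handle is 12 mm wide and 16 mm deep, runs from 24 to 166 mm from the hole's axis and ends in an 18 mm round
- wrench_rest: wooden rest, fixed, base 190 x 80 x 8 mm, origin under its centre. Two ribs, 10 mm thick, at x = +44 and -70 mm, tops 56 mm up, each with a slot 22 mm wide at y = 0, floor 40 mm up. The wrench lies level in the slots, origin at x = +80 (30 mm either way is fine), y = 0, z = +39 mm, handle to -x
- tube_ochre: bystander: squeezed ink tube with an ochre band, 132 mm long, 31 mm high, lying on the bench, origin under its centre; leave it where it lies
- tube_red: bystander: squeezed ink tube with a red band, 117 mm long, 31 mm high, lying on the bench, origin under its centre; leave it where it lies
- loupe: bystander: black eye loupe, 43 mm wide, 41 mm high, origin under its centre; leave it where it stands

How it is judged:
By the outcome, as a careful person would: the job done as asked, in the order asked, and still so for the second after the job is handed in, with the robot touching nothing.
It also fails if it takes over 72 s, if anything falls off the work surface, if the arm or the gripper's body presses on something with over 40 N, if the wrist force passes 120 N, or if a joint passes its speed limit or range.

## Robot

A 7-joint arm with a two-finger parallel gripper is mounted at the origin on a cart in front of the work surface, level with it; the furniture and walls round the work are solid. World frame = base frame: x ahead of the robot, y to its left, z up, the work surface at z = 0. Lengths are in m, angles in rad, forces in N, time in s.
With the tool pointing down it reaches from about 0.425 to 0.825 m from the base axis. Payload 3.6 kg.
Tool frame: the origin (TCP) lies midway between the tips of the shut fingers; the grasp point (between the pads) lies 19 mm behind it; z points along the fingers, y is the line along which they close (so a half turn about z gives the same grasp; the last joint's range is limited). The gripper opens to 93 mm and grips with 3 to 60 N. Pads are 15 mm wide; open, the fingers measure 128 mm over their backs; the gripper's body (75 mm by 188 mm) begins 65 mm behind the grasp point.
Start: joints at [1.208, 0.615, -0.013, 1.423, 0.008, 1.103, -0.04], TCP at [0.215, -0.613, 0.219] pointing down, gripper open.
Joint ranges: [-3.12, 3.12], [-0.3, 2.06], [-1.34, 1.32], [0.26, 2.42], [-1.36, 4.5], [0.01, 1.98], [-2.84, 2.84]. Speed limits (rad/s): [2.79, 2.79, 3.14, 3.14, 3.14, 3.14, 3.14].

## Interface

Orientations are given as [roll, pitch, yaw] about the fixed x, y, z axes, in that order (R = Rz(yaw) Ry(pitch) Rx(roll)).
In Python, from workcell import ctrl, viewer, hand_in, models gives the robot as it stands. The module is installed in compiled form; this text tells all that it offers.
- The arm moves only by the tool carry_out, never from a script. Its argument "motion" is a list of rows, each a list of 3 entries, a list of its own where there are three numbers: the shift along the tool's x, y, z in mm, then the turn, a rotation vector about the tool's x, y, z in rad, then the closure, from 0 (fully open) to 1 (shut). In form: [[[dx, dy, dz], [wx, wy, wz], claw], ...]. A call has 1 to 8 rows; each row is the pose to reach, as a shift and turn from the pose commanded when the call began, along the tool's axes at that moment; what a row does not reach only later rows make up. A row lasts 1/8 s, in which the tool goes at most 62.5 mm and 10.7 degrees, less where a joint would pass 70% of its speed; a pose out of reach is approached as far as the arm can. A call with a gripper value outside its range is refused whole. The fingers move at their own pace and stop on an object; "squeeze" is the grip in N (left out, the last holds). Time passes only in rows, so rows that repeat a pose let the fingers close. It gives the time, the measured TCP pose, the force, the opening and the grip force at its end, in the units of the state.
- ctrl.state(): the state, without advancing time (a new reading comes with each control period).
- viewer.camera(name): name is "scene" or "side" or "wrist"; returns a dict with "img" (420x560x3 uint8, blue, green, red), "intrinsics" (3x3 intrinsics, pixels), "R" (3x3) and "t" (3): a world point X has camera coordinates R X + t. Camera axes: x right, y down, z forward; pixel columns grow to the right and rows downward; lengths in m; the calibration is good to about 2 mm. A picture is of the moment at which its call begins. There is no depth.
- hand_in(): hands the job in; it is judged then, once.
Trained networks look in a picture, given as the dict that the camera call returned (one of the last four; its "shot" number tells which), for a name from the list of things; names that differ only in an ending like _2 or _b are one class to them, and where a whole thing is asked for, a point or a joint stands for the part that bears it (a point fixed in the world has none). Each returns a list of dicts, best first, with "p" (0 to 1); they miss things now and then, are a little off and sometimes report something else, mostly with a low value. They report only what shows in the picture. A call takes as long as a camera call.
- models.find_in(picture, query): "rect" ([left, top, width, height] in pixels, round what is visible of it).
The state is a dict: "t": time; "q": joint angles; "dq": joint speeds; "joint_torque": joint torques, N m; "position": TCP position; "tool_rot": TCP orientation; "force": force on the tool from outside, world axes, zero at the start; "wrist_torque": the same for the moment, N m; "gripper_width": opening from 0.0 (shut) to 1.0 (fully open); "gripper_force": force on a finger pad.
Only numpy, scipy, OpenCV 4.12 (cv2) and the standard library are available. Lean on these libraries where they do the work, as an engineer would, in place of code of your own. Each camera call takes 0.05 s, during which the arm holds its last target. There are 200 camera calls.

## Working session

There is one attempt and no reset: what is moved stays moved. The work goes in short steps, Python scripts to look and compute and a tool call to move; the robot and the scene stay as the last step left them, time stands still between calls to the robot, and variables do not carry over. Pictures are saved under pics/ and viewed, at most 10 in all, crops included, and the job is handed in when it is done.

Besides the shell and the picture viewer there is one more tool, called after "Call:" as a command line: name --argument value ..., lists and objects as JSON in quotes. carry_out: Moves the arm, as the interface text tells. Its arguments: {"type":"object","properties":{"motion":{"type":"array","items":{"type":"array"}},"squeeze":{"type":"number"}},"required":["motion"]}

```bash
ls; mkdir -p pics
python3 - <<'E'
from workcell import ctrl, viewer, models
import cv2, numpy as np
print(ctrl.state())
for n in ["scene","side"]:
    c=viewer.camera(n); cv2.imwrite(f"pics/{n}0.png",c["img"])
    print(n,c["intrinsics"].tolist(),c["R"].tolist(),c["t"].tolist())
    for q in ["stand","nut","wrench","wrench_rest","tube_ochre","tube_red","loupe"]:
        print(q,[(np.round(d["rect"]).tolist(),round(d["p"],2)) for d in models.find_in(c,q)[:2]])
E
```

```text
pics
{'t': 0.0, 'q': array([ 1.20748754,  0.61591378, -0.01257901,  1.42488909,  0.00810981,
        1.10340331, -0.04038869]), 'dq': array([ 0.00075088, -0.00109474, -0.00114649, -0.00041458,  0.00038413,
       -0.00103738,  0.00095861]), 'joint_torque': array([-4.91203700e-04, -4.58936584e+01,  2.09363764e-01, -1.65743941e+01,
       -6.09556236e-02,  2.05706782e-02,  2.55011955e-04]), 'position': array([ 0.21453432, -0.61273596,  0.21748808]), 'tool_rot': array([-3.13903048e+00,  6.72771947e-05,  3.36860542e-01]), 'force': array([-0.15610489,  1.25161568, -0.46118282]), 'wrist_torque': array([-0.00948653, -0.00071976,  0.03722555]), 'gripper_force': 0.0, 'gripper_width': 1.004813248613795}
scene [[415.3625093058344, 0.0, 282.3958675624129], [0.0, 415.3625093058344, 200.41695553258242], [0.0, 0.0, 1.0]] [[-0.5652242552950068, -0.8249279775224135, 0.003920857939987727], [-0.608938570402492, 0.4140167593871195, -0.6765973251667181], [0.5565207621485245, -0.384816780880679, -0.7363427778217544]] [0.325134187613628, 0.3838659667723671, 0.6384577327203831]
stand [([155.0, 156.0, 99.0, 
[... 451 characters left out ...]
3], [0.0, 0.0, 1.0]] [[0.9336133382822254, -0.35802714396440843, 0.01351661075151289], [-0.21571269143547542, -0.5918269909231972, -0.776665209448999], [0.28606672182409215, 0.7221892944370493, -0.6297685715128494]] [-0.5142605183840673, 0.2258481113660669, 0.7818189500143624]
stand [([237.0, 136.0, 92.0, 104.0], 0.63)]
nut [([289.0, 165.0, 22.0, 16.0], 0.81), ([238.0, 138.0, 92.0, 102.0], 0.32)]
wrench [([278.0, 262.0, 87.0, 58.0], 0.59), ([236.0, 133.0, 94.0, 109.0], 0.38)]
wrench_rest [([263.0, 272.0, 106.0, 75.0], 0.79), ([223.0, 270.0, 23.0, 28.0], 0.4)]
tube_ochre [([165.0, 190.0, 36.0, 25.0], 0.67)]
tube_red [([226.0, 354.0, 47.0, 39.0], 0.6)]
loupe [([224.0, 269.0, 19.0, 30.0], 0.9)]
```

Run:
```python
import cv2, numpy as np
a=cv2.imread("pics/scene0.png")[130:290,130:410]; b=cv2.imread("pics/side0.png")[120:350,200:400]
cv2.imwrite("pics/a.png",cv2.resize(a,None,fx=2.85,fy=2.85,interpolation=2))
cv2.imwrite("pics/b.png",cv2.resize(b,None,fx=2.6,fy=2.6,interpolation=2))
```

```text
(no output)
```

View pics/a.png

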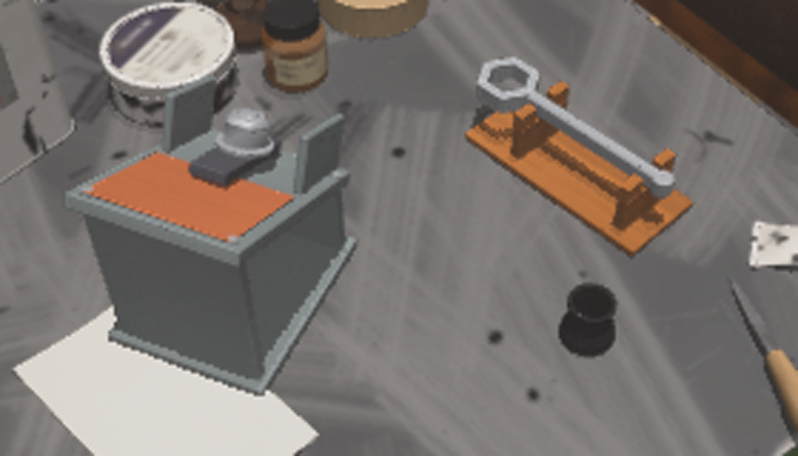

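View pics/b.png

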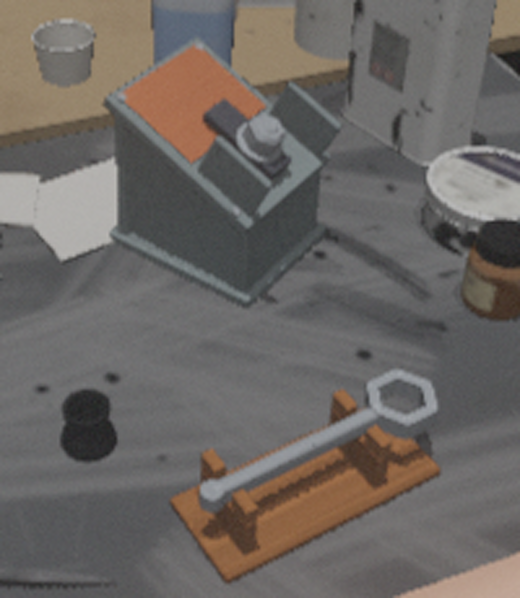

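Scene crop: stand on the left with the nut at (246,125), two cheeks on the downhill side. Rest on the right with the ring at (508,80) and the handle end at (662,180). In the side crop the nut is at (265,128), the ring at (402,397) and the handle end at (211,491). I'll triangulate these matches.

```bash
cat > h.py <<'E'
import numpy as np, cv2
from scipy.optimize import least_squares
from scipy.spatial.transform import Rotation as Ro
def P(c): return np.array(c["intrinsics"])@np.c_[np.array(c["R"]),np.array(c["t"])]
def proj(Pm,X):
    u=Pm@np.r_[X,1]; return u[:2]/u[2]
def tri(Ps,uv):
    A=np.vstack([[u*p[2]-p[0],v*p[2]-p[1]] for p,(u,v) in zip(Ps,uv)])
    X=np.linalg.svd(A)[2][-1]; X=X[:3]/X[3]
    return least_squares(lambda X:np.concatenate([proj(p,X)-w for p,w in zip(Ps,uv)]),X)
E
python3 - <<'E'
from h import *
from workcell import viewer
Ps=[P(viewer.camera(n)) for n in("scene","side")]
f=lambda a,b:(np.array(a)/2.85+130,np.array(b)/2.6+[200,120])
for n,a,b in [("nuttop",(246,120),(266,126)),("ring",(508,80),(402,397)),("hend",(662,180),(211,491)),
 ("deckUR",(240,255),(107,100)),("deckUL",(68,200),(198,42)),("deckDR",(347,178),(247,218)),
 ("baseUR",(262,390),(115,237)),("baseDR",(354,243),(247,300)),("restHR",(632,253),(172,503)),("restHL",(690,203),(228,579)),
 ("loupe top",(592,302),(86,408))]:
    r=tri(Ps,f(a,b)); print(n,np.round(r.x*1000),"res px",np.round(np.sqrt(2*r.cost),1))
E
```

```text
nuttop [648. 116. 142.] res px 0.9
ring [ 656. -130.   53.] res px 1.3
hend [ 493. -160.   52.] res px 0.8
deckUR [528. 183. 154.] res px 0.8
deckUL [638. 253. 151.] res px 1.3
deckDR [607.  62.  90.] res px 3.5
baseUR [530. 184.   1.] res px 1.0
baseDR [610.  56.   5.] res px 1.5
restHR [ 477. -124.    2.] res px 0.8
restHL [ 491. -199.    3.] res px 1.0
loupe top [437. -45.  37.] res px 0.6
```

```bash
cat >> h.py <<'E'
def go(pos,R=None,rpy=None):
    """print shift mm and turn in current tool frame for a target TCP pose"""
    from workcell import ctrl
    s=ctrl.state(); R0=Ro.from_euler("xyz",s["tool_rot"]); R=R if R is not None else Ro.from_euler("xyz",rpy)
    d=R0.inv().apply(np.array(pos)-s["position"])*1000; w=(R0.inv()*R).as_rotvec()
    print("shift",np.round(d,1).tolist(),"turn",np.round(w,4).tolist(),"|",round(np.linalg.norm(d)),"mm",round(np.degrees(np.linalg.norm(w))),"deg")
E
python3 - <<'E'
from h import *
go([.567,-.146,.150],rpy=[np.pi,0,np.radians(10.4)])
E
```

```text
shift [486.9, -324.8, 68.7] turn [0.0, -0.0, 0.1553] | 589 mm 9 deg
```

Call:
carry_out --motion '[[[60, -40, 5], [0, 0, 0], 0], [[487, -325, 40], [0, 0, 0.155], 0], [[487, -325, 50], [0, 0, 0.155], 0], [[487, -325, 60], [0, 0, 0.155], 0], [[487, -325, 69], [0, 0, 0.155], 0], [[487, -325, 69], [0, 0, 0.155], 0], [[487, -325, 69], [0, 0, 0.155], 0], [[487, -325, 69], [0, 0, 0.155], 0]]'

```text
t: 1.9
position: [0.5149, -0.2153, 0.1624]
tool_rot: [3.141, -0.001, 0.182]
force: [1.3, -0.2, 0.2]
gripper_width: 1.002
gripper_force: 0.0
```

Call:
carry_out --motion '[[[0, 0, 0], [0, 0, 0], 0], [[0, 0, 0], [0, 0, 0], 0]]'

```text
t: 2.15
position: [0.5132, -0.2174, 0.1623]
tool_rot: [3.141, 0.001, 0.182]
force: [0.1, -0.4, 0.5]
gripper_width: 1.0
gripper_force: 0.0
```

Run:
```python
from h import *
from workcell import viewer,ctrl
go([.567,-.146,.150],rpy=[np.pi,0,np.radians(10.4)])
s=ctrl.state();print(s["position"],s["tool_rot"],s["q"],s["force"])
c=viewer.camera("wrist"); cv2.imwrite("pics/w1.png",c["img"])
Rt=Ro.from_euler("xyz",s["tool_rot"]).as_matrix(); R=np.array(c["R"]);t=np.array(c["t"])
print("K",c["intrinsics"],"R cam<-tool",np.round(R@Rt,4).tolist(),"cam pos in tool",Rt.T@(-R.T@t-s["position"]))
```

```text
shift [65.8, -60.6, 12.2] turn [0.0008, 0.0007, 0.0003] | 90 mm 0 deg
[ 0.51324313 -0.21743575  0.16227256] [3.14077321e+00 6.92815911e-04 1.81771105e-01] [ 3.61186468e-01  5.33586819e-01 -4.20047369e-04  1.76802793e+00
  1.70949923e-03  8.40148848e-01 -1.02934109e+00] [ 0.07984035 -0.39865293  0.45041339]
K [[301.27613362   0.         276.00649188]
 [  0.         301.27613362 206.31084129]
 [  0.           0.           1.        ]] R cam<-tool [[0.0003, 1.0, 0.0005], [-0.9637, 0.0004, -0.2671], [-0.2671, -0.0004, 0.9637]] cam pos in tool [ 0.07314556  0.00020822 -0.16652956]
```

View pics/w1.png

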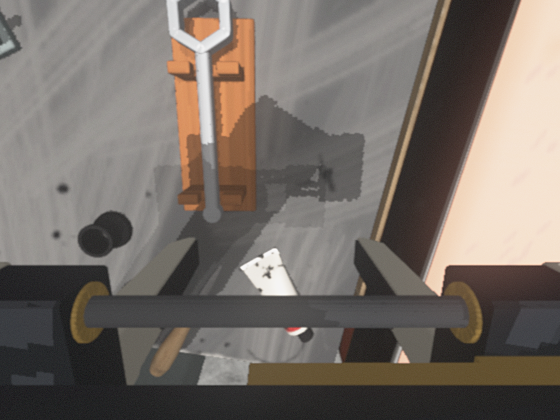

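Wrist view: ring centre ≈ (200,22), handle end ≈ (212,213), wrench running up the image between the fingers' columns.

```bash
cat >> h.py <<'E'
def onplane(c,uv,z):
    K=np.array(c["intrinsics"]);R=np.array(c["R"]);t=np.array(c["t"])
    o=-R.T@t; d=R.T@np.linalg.solve(K,[*uv,1]); return o+d*(z-o[2])/d[2]
E
python3 - <<'E'
from h import *
from workcell import viewer
c=viewer.camera("wrist")
a=onplane(c,(200,22),.057);b=onplane(c,(212,213),.056)
yaw=np.arctan2(*(a-b)[1::-1]); print(a,b,np.linalg.norm(a-b),np.degrees(yaw))
u=(a-b)/np.linalg.norm(a-b)
g=a-.09*u; print(g)
go([g[0],g[1],.029],rpy=[np.pi,0,yaw])
E
```

```text
[ 0.65029154 -0.13198153  0.057     ] [ 0.49295566 -0.16087058  0.056     ] 0.15996923058432458 10.404411228247813
[ 0.56177308 -0.14823475  0.05643739]
shift [61.1, -61.1, 133.4] turn [0.0013, 0.0006, -0.0033] | 159 mm 0 deg
```

Call:
carry_out --motion '[[[63, -60, 10], [0, 0, 0], 0], [[63, -60, 30], [0, 0, 0], 0], [[63, -60, 80], [0, 0, 0], 0], [[63, -60, 125], [0, 0, 0], 0.2], [[63, -60, 133], [0, 0, 0], 0.4], [[63, -60, 133], [0, 0, 0], 0.6]]'

```text
t: 3.0
position: [0.5649, -0.1479, 0.03]
tool_rot: [3.141, -0.001, 0.18]
force: [0.4, 0.1, -0.2]
gripper_width: 0.723
gripper_force: 0.0
```

Call:
carry_out --motion '[[[0, 0, 0], [0, 0, 0], 0.7], [[0, 0, 0], [0, 0, 0], 0.8], [[0, 0, 0], [0, 0, 0], 1], [[0, 0, 0], [0, 0, 0], 1]]' --squeeze 50

```text
t: 3.5
position: [0.5649, -0.1464, 0.0297]
tool_rot: [3.141, -0.001, 0.182]
force: [0.4, -0.3, -1.1]
gripper_width: 0.296
gripper_force: 0.0
```

Call:
carry_out --motion '[[[0, 0, 0], [0, 0, 0], 1], [[0, 0, 0], [0, 0, 0], 1], [[0, 0, 0], [0, 0, 0], 1], [[0, 0, 0], [0, 0, 0], 1]]' --squeeze 58

```text
t: 4.0
position: [0.5646, -0.1461, 0.0293]
tool_rot: [-3.141, 0.0, 0.182]
force: [0.3, 0.6, 1.1]
gripper_width: 0.124
gripper_force: 58.0
```

Call:
carry_out --motion '[[[0, 0, -25], [0, 0, 0], 1], [[0, 0, -70], [0, 0, 0], 1], [[0, 0, -120], [0, 0, 0], 1], [[0, 0, -150], [0, 0, 0], 1], [[0, 0, -150], [0, 0, 0], 1]]'

```text
t: 4.62
position: [0.5658, -0.147, 0.181]
tool_rot: [3.14, -0.004, 0.181]
force: [0.6, -0.1, -2.5]
gripper_width: 0.122
gripper_force: 58.0
```

Run:
```python
from h import *
from workcell import viewer,ctrl
s=ctrl.state();print(s)
c=viewer.camera("wrist"); cv2.imwrite("pics/w2.png",c["img"])
```

```text
{'t': 4.625, 'q': array([ 2.15918844e-01,  5.47993211e-01,  1.10616161e-03,  1.67407632e+00,
       -3.52622787e-04,  9.14848486e-01, -1.17236194e+00]), 'dq': array([-0.00041004,  0.05211738, -0.00223383,  0.06578631,  0.00039919,
       -0.01013315, -0.00117232]), 'joint_torque': array([-1.06336491e-02, -4.43483055e+01,  3.36815296e-01, -1.61939192e+01,
       -5.54150774e-02, -2.85260769e-02,  1.63948924e-03]), 'position': array([ 0.56580435, -0.1469895 ,  0.181014  ]), 'tool_rot': array([ 3.13950619, -0.00419402,  0.18136266]), 'force': array([ 0.59893358, -0.09111616, -2.53705451]), 'wrist_torque': array([0.00644798, 0.06581956, 0.03436534]), 'gripper_force': 57.99519181251526, 'gripper_width': 0.1222124519453317}
```

View pics/w2.png

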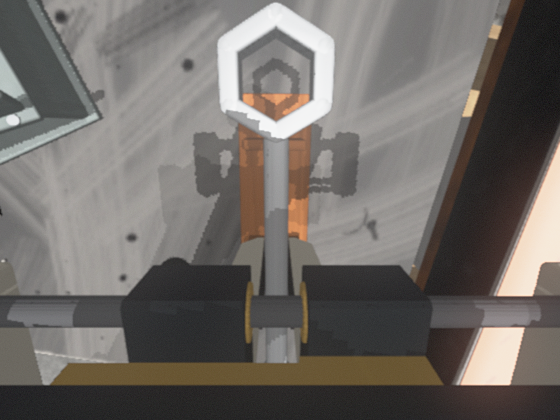

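Ring seen at columns 219–334, outer corners ≈ (277,3) and (277,137); wrench gripped square. Check the tall clutter around the stand, then plan the hover over the nut.

```bash
cat >> h.py <<'E'
YAW=np.radians(122.5); ORG=np.array([.640,.1286,.110]); H=.014
RING=np.array([.090,0,-.0097])  # wrench origin in tool frame
def RN(): return Ro.from_euler("z",YAW)*Ro.from_euler("y",-np.radians(25))
def S(): return ORG+RN().apply([0,0,H])
def tool(theta,lift,dx=0,dy=0):
    """TCP pose with wrench at handle angle theta deg, underside lift m above seat; dx,dy in nut frame"""
    R=RN()*Ro.from_euler("z",-np.radians(theta))*Ro.from_euler("x",np.pi)
    return S()+RN().apply([dx,dy,lift])-R.apply(RING), R
E
python3 - <<'E'
from h import *
from workcell import viewer,ctrl
c=viewer.camera("wrist");s=ctrl.state()
Rt=Ro.from_euler("xyz",s["tool_rot"])
zt=s["position"][2]+.0277
for uv in[(277,3),(277,137),(219,70),(334,70)]: print(uv,Rt.inv().apply(onplane(c,uv,zt)-s["position"])*1000)
Ps=[P(viewer.camera(n)) for n in("scene","side")]
f=lambda a,b:(np.array(a)/2.85+130,np.array(b)/2.6+[200,120])
for n,a,b in [("bottle cap",(290,8),(507,235)),("tin lid",(168,38),(492,180)),("stud",(246,113),(267,120))]:
    r=tri(Ps,f(a,b)); print(n,np.round(r.x*1000),np.round(np.sqrt(2*r.cost),1))
for th,l in((0,.07),(0,.0)):
    p,R=tool(th,l); print(np.round(p,3)); go(p,R)
E
```

```text
(277, 3) [120.88809639   0.98233365 -28.07869667]
(277, 137) [ 67.75860405   1.03714326 -27.91290782]
(219, 70) [ 95.77705178 -23.85922362 -27.97080451]
(334, 70) [ 95.78142159  25.44374712 -28.02937306]
bottle cap [819. -12.  74.] 0.2
tin lid [870.  86.  51.] 0.5
stud [648. 115. 149.] 1.0
[0.701 0.033 0.139]
shift [168.0, -151.4, 37.1] turn [0.42, 0.2879, -1.9218] | 229 mm 114 deg
[0.685 0.058 0.076]
shift [157.2, -178.7, 100.6] turn [0.42, 0.2879, -1.9218] | 258 mm 114 deg
```

```bash
sed -i 's/^RING=.*/RING=np.array([.0930,.0007,-.0097])/' h.py
python3 - <<'E'
from h import *
from workcell import viewer
c=viewer.camera("side"); print("can b",onplane(c,(430/2.6+200,165/2.6+120),0),onplane(c,(350/2.6+200,115/2.6+120),0))
p,R=tool(0,.10); print(p); go(p,R)
E
```

```text
can b [0.8720424 0.1887777 0.       ] [0.83684213 0.30165087 0.        ]
[0.70838047 0.01996135 0.1652244 ]
shift [172.8, -137.1, 11.3] turn [0.4205, 0.2877, -1.9218] | 221 mm 114 deg
```

Call:
carry_out --motion '[[[45, -35, 3], [0.05, 0.04, -0.18], 1], [[90, -70, 6], [0.1, 0.07, -0.36], 1], [[135, -105, 9], [0.15, 0.1, -0.54], 1], [[173, -137, 11], [0.2, 0.13, -0.72], 1], [[173, -137, 11], [0.25, 0.16, -0.9], 1], [[173, -137, 11], [0.3, 0.2, -1.1], 1], [[173, -137, 11], [0.34, 0.23, -1.3], 1], [[173, -137, 11], [0.37, 0.25, -1.5], 1]]'

```text
t: 5.88
position: [0.7094, 0.0178, 0.1655]
tool_rot: [-3.036, -0.384, 1.62]
force: [0.9, 0.7, -1.9]
gripper_width: 0.124
gripper_force: 58.0
```

Run:
```python
from h import *
p,R=tool(0,.10); print(p); go(p,R)
```

```text
[0.70838047 0.01996135 0.1652244 ]
shift [1.9, -0.8, 1.2] turn [0.103, 0.0261, -0.4764] | 2 mm 28 deg
```

Call:
carry_out --motion '[[[2, -1, 1], [0.1, 0.03, -0.48], 1], [[2, -1, 1], [0.1, 0.03, -0.48], 1], [[2, -1, 1], [0.1, 0.03, -0.476], 1], [[2, -1, 1], [0.103, 0.026, -0.476], 1]]'

```text
t: 6.38
position: [0.7087, 0.0212, 0.1655]
tool_rot: [-3.14, -0.436, 2.131]
force: [-0.2, -0.3, -3.8]
gripper_width: 0.124
gripper_force: 58.0
```

Run:
```python
from h import *
from workcell import viewer,ctrl
p,R=tool(0,.10); go(p,R); print(ctrl.state()["q"])
c=viewer.camera("wrist"); cv2.imwrite("pics/w3.png",c["img"])
from workcell import models
print(models.find_in(c,"nut")[:2],models.find_in(c,"wrench")[:1])
```

```text
shift [-0.9, -0.9, -0.1] turn [0.0016, 0.0002, -0.0063] | 1 mm 0 deg
[ 0.34091315  0.99215811 -0.66461087  1.0029215   0.15186292  1.46788799
  0.40928499]
[{'rect': [250.5, 70.9, 53.6, 48.1], 'p': 0.88}] [{'rect': [217.4, 3.8, 118.8, 360.1], 'p': 0.65}]
```

View pics/w3.png

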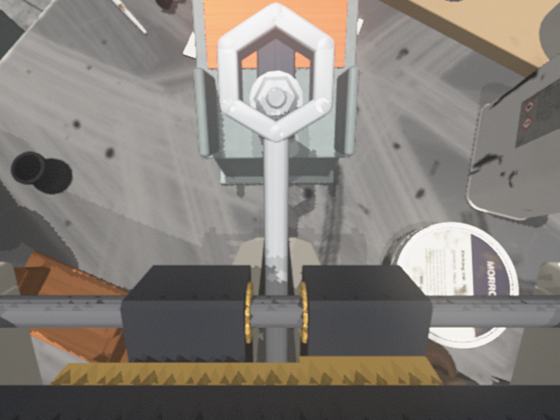

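Wrist view through the ring: nut flange circle roughly columns 250–304, rows 71–119, stud near (277,97); cheeks symmetric about column 277.

Run:
```python
from h import *
from workcell import viewer
c=viewer.camera("wrist"); Pm=P(c); im=c["img"]
N=RN();
for n,h in(("seat",0),("hextop",.020),("stud",.022)): print(n,proj(Pm,S()+N.apply([0,0,h])))
a=np.linspace(0,2*np.pi,60)
for r in((.0215,0),):
    q=np.array([proj(Pm,S()+N.apply([r[0]*np.cos(t),r[0]*np.sin(t),0])) for t in a]); print("flange box",q.min(0),q.max(0))
for x,y in((.02,.05),(.02,-.05),(-.042,.05),(-.042,-.05)): print("cheek top",x,y,proj(Pm,ORG+N.apply([x,y,.045])))
print("deck end",[proj(Pm,ORG+N.apply([-.048/1,y,0])) for y in(-.066,.066)])
k=cv2.resize(im[0:190,185:370],None,fx=3.15,fy=3.15,interpolation=cv2.INTER_CUBIC); cv2.imwrite("pics/w3c.png",k)
```

```text
seat [275.67162981 101.68228073]
hextop [275.71074396  99.87053434]
stud [275.71502708  99.67214281]
flange box [249.17895916  72.9985983 ] [302.16055959 129.01825344]
cheek top 0.02 0.05 [203.51824368  68.58423589]
cheek top 0.02 -0.05 [347.60685687  67.84837023]
cheek top -0.042 0.05 [209.26103777 158.48540076]
cheek top -0.042 -0.05 [342.77766311 157.76066779]
deck end [array([349.39620902, 158.79154055]), array([202.44077278, 159.58977972])]
```

View pics/w3c.png

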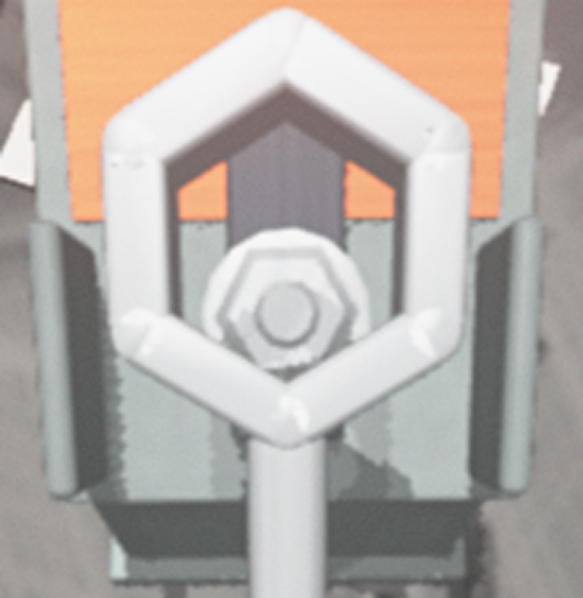

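Model agrees to ~1 px (stud at (276.4,98.4) vs predicted (275.7,99.7)); hexagon has corners pointing sideways, so the nut's phase is ≈ ±30°, meaning the first seat is at handle θ = −30°.

```bash
sed -i 's/^RING=.*/RING=np.array([.0935,.0007,-.0097])/; s/^def S().*/def S(): return ORG+RN().apply([.0006,-.0005,H])/' h.py
cat > g.py <<'E'
import sys
from h import *
a=[float(x) for x in sys.argv[1:]]
from workcell import ctrl
s=ctrl.state(); Rt=Ro.from_euler("xyz",s["tool_rot"]); N=RN()
w=N.inv().apply(s["position"]+Rt.apply(RING)-S())*1000
Rw=(N.inv()*Rt*Ro.from_euler("x",np.pi)).as_rotvec(degrees=True)
print("wrench in nut frame mm",np.round(w,1),"rotvec deg",np.round(Rw,1),"F nut",np.round(N.inv().apply(s["force"]),1),"M nut",np.round(N.inv().apply(s["wrist_torque"]),2),"t",s["t"],"grip",s["gripper_width"])
for i in range(0,len(a),4): go(*tool(a[i],a[i+1]/1000,a[i+2]/1000,a[i+3]/1000))
E
python3 g.py -15 60 0 0 -30 40 0 0
```

```text
wrench in nut frame mm [  2.1  -1.1 101.7] rotvec deg [-0.2  0.1 -0.3] F nut [-1.   0.2 -1.5] M nut [-0.11  0.7   0.06] t 6.575 grip 0.12553591065182068
shift [1.0, 23.4, 41.9] turn [0.0031, 0.0018, -0.2666] | 48 mm 15 deg
shift [10.4, 45.9, 62.0] turn [0.0028, 0.0023, -0.5284] | 78 mm 30 deg
```

Call:
carry_out --motion '[[[0, 12, 20], [0, 0, -0.13], 1], [[1, 23, 42], [0.003, 0.002, -0.267], 1], [[5, 35, 52], [0.003, 0.002, -0.4], 1], [[10.4, 46, 62], [0.003, 0.002, -0.528], 1], [[10.4, 46, 62], [0.003, 0.002, -0.528], 1], [[10.4, 46, 62], [0.003, 0.002, -0.528], 1]]'

```text
t: 7.32
position: [0.7291, 0.0755, 0.1168]
tool_rot: [2.913, -0.374, 2.703]
force: [0.6, -1.1, -2.5]
gripper_width: 0.126
gripper_force: 58.0
```

```bash
python3 g.py -30 27 0 0;  python3 - <<'E'
from h import *
from workcell import viewer
c=viewer.camera("wrist"); im=c["img"]
print(proj(P(c),S()+RN().apply([0,0,.022])))
k=cv2.resize(im[0:190,185:370],None,fx=3.15,fy=3.15,interpolation=cv2.INTER_CUBIC); cv2.imwrite("pics/w4c.png",k)
E
```

```text
wrench in nut frame mm [-0.3 -0.1 40.9] rotvec deg [-0.   0.1 29.9] F nut [-2.2  0.1 -1.8] M nut [-0.12  0.76  0.04] t 7.325 grip 0.12636049958762824
shift [0.3, 0.2, 14.0] turn [-0.0, 0.0014, -0.0019] | 14 mm 0 deg
[278.43566221  86.56062805]
```

View pics/w4c.png

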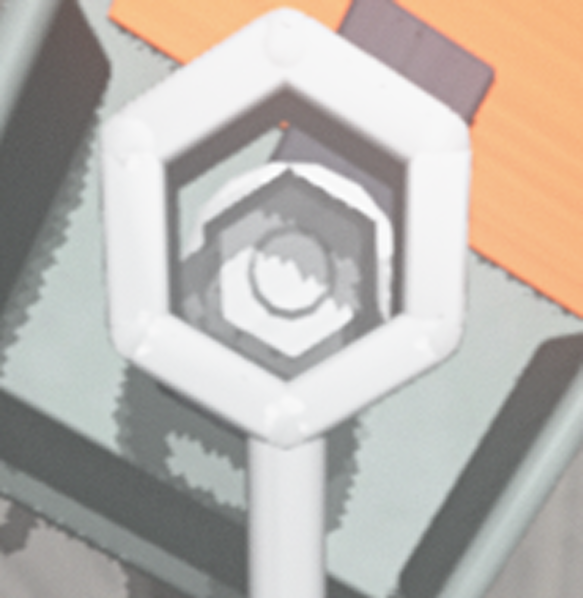

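Stud at crop (290,272), hex corners in line with the ring's; angle fits within ~1–2°. Reworking both views with the fixed camera mount gives consistent nut offset; update and descend.

```bash
sed -i 's/^RING=.*/RING=np.array([.0925,.0004,-.0097])/; s/^def S().*/def S(): return ORG+RN().apply([-.0005,-.00135,H])/' h.py; python3 g.py -30 24 0 0 -30 8 0 0 -30 -1 0 0
```

```text
wrench in nut frame mm [-0.4  0.6 41.2] rotvec deg [-0.   0.1 29.9] F nut [-2.  -0.  -1.7] M nut [-0.16  0.76  0.07] t 7.375 grip 0.12648521397471518
shift [0.1, 0.9, 17.3] turn [0.0002, 0.0018, -0.0018] | 17 mm 0 deg
shift [0.1, 0.9, 33.3] turn [0.0002, 0.0018, -0.0018] | 33 mm 0 deg
shift [0.2, 0.9, 42.3] turn [0.0002, 0.0018, -0.0018] | 42 mm 0 deg
```

Call:
carry_out --motion '[[[0.1, 0.6, 9], [0, 0.002, -0.002], 1], [[0.1, 0.6, 17], [0, 0.002, -0.002], 1], [[0.1, 0.6, 21], [0, 0.002, -0.002], 1], [[0.1, 0.6, 25], [0, 0.002, -0.002], 1], [[0.1, 0.6, 28], [0, 0.002, -0.002], 1]]'

```text
t: 8.0
position: [0.7227, 0.0871, 0.0909]
tool_rot: [2.911, -0.376, 2.709]
force: [1.0, 0.2, -2.8]
gripper_width: 0.124
gripper_force: 58.0
```

```bash
python3 g.py -30 0 0 0
```

```text
wrench in nut frame mm [ 0.6  0.  12.2] rotvec deg [ 0.  -0.1 30.2] F nut [-1.5 -0.9 -2.4] M nut [-0.28  0.8   0.07] t 8.0 grip 0.12402852380121648
shift [-0.6, -0.5, 12.0] turn [0.0004, -0.0019, 0.0029] | 12 mm 0 deg
```

Call:
carry_out --motion '[[[0, 0, 4], [0, 0, 0], 1], [[0, 0, 7], [0, 0, 0], 1], [[0, 0, 9], [0, 0, 0], 1], [[0, 0, 11], [0, 0, 0], 1], [[0, 0, 12.5], [0, 0, 0], 1]]'

```text
t: 8.62
position: [0.721, 0.0907, 0.0819]
tool_rot: [2.909, -0.374, 2.708]
force: [2.2, -3.4, 4.0]
gripper_width: 0.126
gripper_force: 58.0
```

```bash
python3 g.py -30 0 0 0
```

```text
wrench in nut frame mm [ 0.4 -0.4  2.1] rotvec deg [-0.1 -0.  30.1] F nut [-2.  -0.   5.3] M nut [0.29 0.4  0.15] t 8.625 grip 0.125673526258455
shift [-0.1, -0.8, 2.1] turn [0.0022, 0.0003, 0.0024] | 2 mm 0 deg
```

```bash
sed -i 's/^\(YAW.*\)H=.014/\1H=.016/' h.py
cat > arc.py <<'E'
import sys
from h import *
from workcell import ctrl
# arc.py th_end z_end step : rows relative to the present pose (measured), keeping present offset in nut frame
te,ze,st=[float(x) for x in sys.argv[1:4]]
s=ctrl.state(); R0=Ro.from_euler("xyz",s["tool_rot"]); N=RN()
w=N.inv().apply(s["position"]+R0.apply(RING)-S()); Rw=N.inv()*R0*Ro.from_euler("x",np.pi); t0=-Rw.as_euler("zyx",degrees=True)[0]
print("now",np.round(w*1000,1),"theta",round(t0,1),"F",np.round(N.inv().apply(s["force"]),1),"M",np.round(N.inv().apply(s["wrist_torque"]),2),"grip",round(s["gripper_width"],3),"t",s["t"])
n=int(np.ceil(abs(te-t0)/st))
for i in range(1,n+1):
    f=i/n; th=t0+(te-t0)*f
    p,R=tool(th,(w[2]*1000*(1-f)+ze*f)/1000,0,0)
    if len(sys.argv)>4: p=p+N.apply([w[0],w[1],0])
    d=R0.inv().apply(p-s["position"])*1000; r=(R0.inv()*R).as_rotvec()
    print(i,round(th,1),np.round(d,1).tolist(),np.round(r,3).tolist())
E
python3 arc.py 41.5 -1.3 9 k
```

```text
now [ 0.4 -0.4  0.1] theta -30.1 F [-2.  -0.   5.3] M [0.29 0.4  0.15] grip 0.126 t 8.625
1 -21.2 [1.2, -14.4, 0.2] [0.002, 0.0, 0.156]
2 -12.2 [4.6, -28.4, 0.3] [0.002, -0.0, 0.313]
3 -3.3 [10.2, -41.8, 0.5] [0.002, -0.0, 0.469]
4 5.7 [17.7, -54.1, 0.6] [0.002, -0.0, 0.625]
5 14.6 [27.1, -65.1, 0.7] [0.002, -0.001, 0.781]
6 23.6 [38.1, -74.4, 0.9] [0.002, -0.001, 0.938]
7 32.5 [50.4, -82.0, 1.1] [0.002, -0.001, 1.094]
8 41.5 [63.7, -87.5, 1.2] [0.002, -0.001, 1.25]
```

Call:
carry_out --motion '[[[1.2, -14.4, 0.2], [0, 0, 0.156], 1], [[4.6, -28.4, 0.3], [0, 0, 0.313], 1], [[10.2, -41.8, 0.5], [0, 0, 0.469], 1], [[17.7, -54.1, 0.6], [0, 0, 0.625], 1], [[17.7, -54.1, 0.6], [0, 0, 0.625], 1]]'

```text
t: 9.25
position: [0.6809, 0.0513, 0.0759]
tool_rot: [-3.101, -0.432, 2.03]
force: [4.7, -3.8, 2.3]
gripper_width: 0.125
gripper_force: 58.0
```

```bash
python3 arc.py 41.5 -1.3 9
```

```text
now [-0.9 -1.  -0.6] theta 5.6 F [-4.2 -1.9  4.5] M [-0.53  1.03  0.15] grip 0.125 t 9.25
1 14.6 [2.0, -15.5, 0.3] [0.005, 0.002, 0.157]
2 23.6 [5.5, -29.6, 0.4] [0.005, 0.001, 0.313]
3 32.5 [11.0, -42.9, 0.5] [0.005, 0.001, 0.47]
4 41.5 [18.6, -55.2, 0.6] [0.005, 0.001, 0.626]
```

Call:
carry_out --motion '[[[2, -15.3, 0.3], [0.003, 0, 0.157], 1], [[5.5, -29.4, 0.4], [0.003, 0, 0.313], 1], [[11, -42.5, 0.5], [0.003, 0, 0.47], 1], [[18.6, -54.8, 0.6], [0.003, 0, 0.626], 1], [[18.6, -54.8, 0.6], [0.003, 0, 0.626], 1]]'

```text
t: 9.88
position: [0.6246, 0.0401, 0.0847]
tool_rot: [-2.845, -0.319, 1.366]
force: [2.9, -5.4, 1.7]
gripper_width: 0.126
gripper_force: 58.0
```

```bash
python3 arc.py 35 20 20 k; python3 g.py 36 30 0 0 -25 30 0 0
```

```text
now [-1.3  0.3 -1.5] theta 41.5 F [-4.8  0.4  4.1] M [-0.19  1.37  0.12] grip 0.126 t 9.875
1 35.0 [0.5, 10.5, -21.2] [0.002, 0.003, -0.113]
wrench in nut frame mm [-1.3  0.3 -1.5] rotvec deg [ -0.1   0.2 -41.5] F nut [-4.8  0.4  4.1] M nut [-0.19  1.37  0.12] t 9.875 grip 0.1261498896340874
shift [1.5, 8.3, -31.2] turn [0.0025, 0.0033, -0.0958] | 32 mm 5 deg
shift [56.3, 84.5, -31.1] turn [0.0005, 0.0043, -1.1605] | 106 mm 66 deg
```

Call:
carry_out --motion '[[[0.5, 10.5, 0], [0, 0, -0.115], 1], [[0.5, 10.5, -3], [0, 0, -0.115], 1], [[0.5, 10.5, -12], [0.002, 0.003, -0.115], 1], [[0.5, 10.5, -25], [0.002, 0.003, -0.115], 1], [[0.5, 10.5, -31], [0.002, 0.003, -0.115], 1]]'

```text
t: 10.5
position: [0.6391, 0.0328, 0.1107]
tool_rot: [-2.873, -0.36, 1.483]
force: [0.7, 0.2, -1.5]
gripper_width: 0.125
gripper_force: 58.0
```

```bash
python3 arc.py -25.5 25 10
```

```text
now [ 3.6  0.4 28.9] theta 34.8 F [-0.9 -0.7 -1.3] M [ 0.02  0.73 -0.04] grip 0.125 t 10.5
1 26.2 [-1.8, 16.4, -0.1] [-0.008, -0.006, -0.15]
2 17.6 [1.2, 29.9, 0.3] [-0.007, -0.007, -0.301]
3 8.9 [6.3, 42.9, 0.8] [-0.007, -0.008, -0.451]
4 0.3 [13.2, 54.9, 1.3] [-0.006, -0.008, -0.601]
5 -8.3 [21.8, 65.8, 1.8] [-0.005, -0.009, -0.752]
6 -16.9 [32.0, 75.2, 2.4] [-0.005, -0.009, -0.902]
7 -25.5 [43.5, 83.1, 2.9] [-0.004, -0.009, -1.052]
```

Call:
carry_out --motion '[[[-1.8, 16.4, 0], [-0.008, -0.006, -0.15], 1], [[1.2, 29.9, 0.3], [-0.007, -0.007, -0.301], 1], [[6.3, 42.9, 0.8], [-0.007, -0.008, -0.451], 1], [[13.2, 54.9, 1.3], [-0.006, -0.008, -0.601], 1], [[21.8, 65.8, 1.8], [-0.005, -0.009, -0.752], 1], [[32, 75.2, 2.4], [-0.005, -0.009, -0.902], 1], [[43.5, 83.1, 2.9], [-0.004, -0.009, -1.052], 1], [[43.5, 83.1, 2.9], [-0.004, -0.009, -1.052], 1]]'

```text
t: 11.5
position: [0.7222, 0.0762, 0.1018]
tool_rot: [2.944, -0.393, 2.623]
force: [0.0, -0.6, -1.7]
gripper_width: 0.123
gripper_force: 58.0
```

```bash
python3 g.py -25.5 8 0 0;  python3 - <<'E'
from h import *
from workcell import viewer
c=viewer.camera("wrist"); im=c["img"]
k=cv2.resize(im[0:190,185:370],None,fx=3.15,fy=3.15,interpolation=cv2.INTER_CUBIC); cv2.imwrite("pics/w5c.png",k)
E
```

```text
wrench in nut frame mm [ 0.6 -0.4 23.8] rotvec deg [ 0.  -0.1 25.5] F nut [-1.2  0.3 -1.3] M nut [-0.14  0.68  0.09] t 11.5 grip 0.1225561199309004
shift [-0.5, -0.6, 15.6] turn [-0.0004, -0.0018, -0.0001] | 16 mm 0 deg
```

View pics/w5c.png

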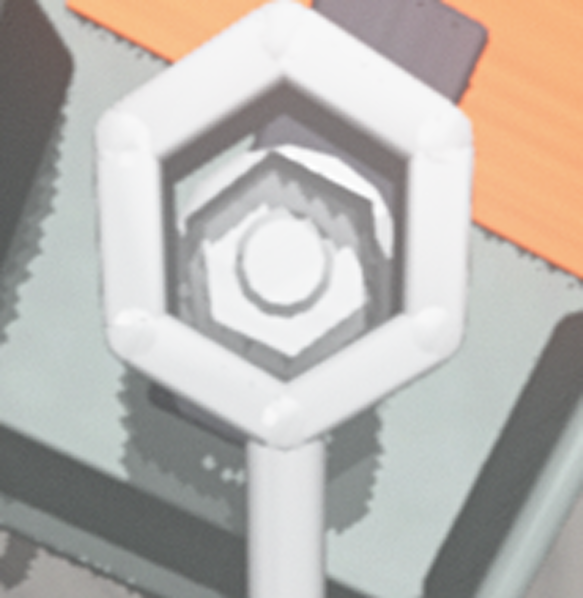

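Hex top corner (275,152), bottom (290,357): nut is ~4° counter-clockwise of the wrench, and the ring has pitched up ~2° in the grip (it looks ~2.5% bigger). I'll compensate for both and press less.

```bash
sed -i 's/^RING=.*/RING=np.array([.0925,.0002,-.0128]); TILT=Ro.from_euler("y",-.035)/; s/\(R=RN().*"x",np.pi)\)$/\1*TILT/' h.py; sed -i 's/Rt\*Ro.from_euler("x",np.pi)/Rt*TILT.inv()*Ro.from_euler("x",np.pi)/' g.py; sed -i 's/R0\*Ro.from_euler("x",np.pi)/R0*TILT.inv()*Ro.from_euler("x",np.pi)/' arc.py; python3 g.py -29 20 0 0 -29 10 0 0 -29 2 0 0
```

```text
wrench in nut frame mm [-0.6  0.3 27.1] rotvec deg [ 0.5 -2.  25.4] F nut [-1.2 -0.5 -2.6] M nut [-0.12  0.77  0.02] t 11.55 grip 0.122278716154662
shift [0.2, 6.4, 3.8] turn [-0.0024, -0.0355, -0.0635] | 7 mm 4 deg
shift [0.1, 6.5, 13.8] turn [-0.0024, -0.0355, -0.0635] | 15 mm 4 deg
shift [0.1, 6.5, 21.8] turn [-0.0024, -0.0355, -0.0635] | 23 mm 4 deg
```

Call:
carry_out --motion '[[[0.2, 6.4, 0], [-0.002, -0.035, -0.063], 1], [[0.2, 6.4, 4], [-0.002, -0.035, -0.063], 1], [[0.1, 6.5, 10], [-0.002, -0.035, -0.063], 1], [[0.1, 6.5, 16], [-0.002, -0.035, -0.063], 1], [[0.1, 6.5, 20], [-0.002, -0.035, -0.063], 1], [[0.1, 6.5, 22], [-0.002, -0.035, -0.063], 1]]'

```text
t: 12.3
position: [0.7214, 0.0867, 0.0824]
tool_rot: [2.923, -0.344, 2.678]
force: [0.2, 1.0, 0.1]
gripper_width: 0.124
gripper_force: 58.0
```

```bash
python3 arc.py 42 0 9
```

```text
now [-1.5  0.   1.9] theta -29.0 F [ 0.7 -0.7 -0.2] M [-0.04  0.23  0.04] grip 0.124 t 12.3
1 -20.1 [2.5, -13.6, 0.2] [0.005, 0.001, 0.155]
2 -11.2 [5.8, -27.6, 0.3] [0.011, 0.001, 0.309]
3 -2.3 [11.3, -40.8, 0.4] [0.016, 0.001, 0.464]
4 6.5 [18.7, -53.1, 0.4] [0.022, 0.001, 0.619]
5 15.4 [27.9, -64.1, 0.3] [0.027, 0.001, 0.773]
6 24.3 [38.8, -73.6, 0.1] [0.033, 0.001, 0.928]
7 33.1 [50.9, -81.2, -0.1] [0.038, 0.001, 1.083]
8 42.0 [64.1, -86.9, -0.3] [0.044, 0.001, 1.238]
```

Call:
carry_out --motion '[[[2, -13.6, 0.2], [0.005, 0, 0.155], 1], [[5.3, -27.6, 0.4], [0.011, 0, 0.309], 1], [[10.8, -40.8, 0.6], [0.016, 0, 0.464], 1], [[18.2, -53.1, 0.7], [0.022, 0, 0.619], 1], [[27.4, -64.1, 0.7], [0.027, 0, 0.773], 1], [[38.3, -73.6, 0.6], [0.033, 0, 0.928], 1], [[50.4, -81.2, 0.4], [0.038, 0, 1.083], 1], [[63.6, -86.9, 0.2], [0.044, 0, 1.238], 1]]'

```text
t: 13.3
position: [0.6263, 0.0385, 0.0863]
tool_rot: [-2.849, -0.283, 1.364]
force: [2.5, -1.0, -1.5]
gripper_width: 0.127
gripper_force: 58.4
```

```bash
python3 arc.py 42 0 9;python3 arc.py 31 0 20 k; python3 g.py 31 25 0 0
```

```text
now [-3.  -1.2  0.8] theta 42.2 F [-2.6 -1.6 -0.5] M [-0.43  0.95  0.63] grip 0.127 t 13.3
1 42.0 [1.5, -2.6, 1.0] [0.007, 0.002, -0.004]
now [-3.  -1.2  0.8] theta 42.2 F [-2.6 -1.6 -0.5] M [-0.43  0.95  0.63] grip 0.127 t 13.3
1 31.0 [1.8, 18.0, 1.1] [0.0, 0.003, -0.195]
wrench in nut frame mm [-3.  -1.2  0.8] rotvec deg [ -0.4   0.3 -42.2] F nut [-2.6 -1.6 -0.5] M nut [-0.43  0.95  0.63] t 13.3 grip 0.12704647224040252
shift [2.3, 15.3, -23.9] turn [0.0003, 0.0031, -0.1955] | 28 mm 11 deg
```

Call:
carry_out --motion '[[[1, 14, 0], [0, 0, -0.16], 1], [[1, 14, -2], [0, 0, -0.16], 1], [[1, 14, -8], [0, 0, -0.16], 1], [[1, 14, -18], [0, 0, -0.16], 1], [[1, 14, -26], [0, 0, -0.16], 1], [[1, 14, -26], [0, 0, -0.16], 1]]'

```text
t: 14.05
position: [0.6448, 0.0311, 0.1073]
tool_rot: [-2.895, -0.328, 1.529]
force: [0.5, -0.5, -2.1]
gripper_width: 0.121
gripper_force: 58.0
```

```bash
python3 arc.py -29 25 10
```

```text
now [ 0.5 -0.9 26.9] theta 32.8 F [-1.5 -0.2 -1.6] M [-0.01  0.73 -0.07] grip 0.121 t 14.05
1 24.0 [0.2, 13.8, 0.3] [-0.008, 0.001, -0.154]
2 15.2 [3.5, 27.7, 0.4] [-0.013, 0.0, -0.308]
3 6.3 [8.8, 41.0, 0.5] [-0.019, 0.0, -0.462]
4 -2.5 [16.2, 53.3, 0.4] [-0.024, 0.0, -0.616]
5 -11.3 [25.3, 64.3, 0.3] [-0.029, -0.0, -0.77]
6 -20.2 [36.0, 73.8, 0.2] [-0.035, -0.0, -0.924]
7 -29.0 [48.1, 81.5, 0.0] [-0.04, -0.001, -1.079]
```

Call:
carry_out --motion '[[[0.2, 13.8, 0.3], [-0.008, 0, -0.154], 1], [[3.5, 27.7, 0.4], [-0.013, 0, -0.308], 1], [[8.8, 41, 0.5], [-0.019, 0, -0.462], 1], [[16.2, 53.3, 0.4], [-0.024, 0, -0.616], 1], [[25.3, 64.3, 0.3], [-0.029, 0, -0.77], 1], [[36, 73.8, 0.2], [-0.035, 0, -0.924], 1], [[48.1, 81.5, 0], [-0.04, 0, -1.079], 1], [[48.1, 81.5, 0], [-0.04, 0, -1.079], 1]]'

```text
t: 15.05
position: [0.7247, 0.0815, 0.1024]
tool_rot: [2.922, -0.349, 2.68]
force: [1.1, 0.1, -2.6]
gripper_width: 0.121
gripper_force: 58.0
```

```bash
python3 g.py -29 22 0 0 -29 5 0 0;  python3 - <<'E'
from h import *
from workcell import viewer
c=viewer.camera("wrist"); im=c["img"]
k=cv2.resize(im[0:190,185:370],None,fx=3.15,fy=3.15,interpolation=cv2.INTER_CUBIC); cv2.imwrite("pics/w6c.png",k)
E
```

```text
wrench in nut frame mm [ 1.3  0.1 23.1] rotvec deg [ 0.1 -0.2 29. ] F nut [-1.5 -1.  -2.1] M nut [-0.16  0.65  0.06] t 15.05 grip 0.12105246025833687
shift [-1.2, -0.6, 0.7] turn [-0.0007, -0.0045, 0.0004] | 1 mm 0 deg
shift [-0.7, -0.6, 17.7] turn [-0.0007, -0.0045, 0.0004] | 18 mm 0 deg
```

View pics/w6c.png

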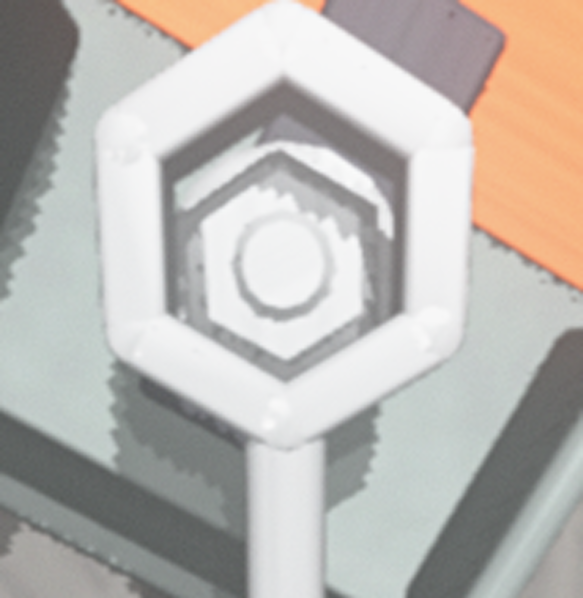

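Corners (279,152) and (287,360): aligned within ~2°. Descend.

Call:
carry_out --motion '[[[-0.7, 1, 4], [0, -0.004, -0.02], 1], [[-0.7, 1, 9], [0, -0.004, -0.02], 1], [[-0.7, 1, 14], [0, -0.004, -0.02], 1], [[-0.7, 1, 18.5], [0, -0.004, -0.02], 1], [[-0.7, 1, 21], [0, -0.004, -0.02], 1], [[-0.7, 1, 22], [0, -0.004, -0.02], 1]]'

```text
t: 15.85
position: [0.7218, 0.0882, 0.0823]
tool_rot: [2.916, -0.339, 2.7]
force: [0.3, 1.7, -1.4]
gripper_width: 0.123
gripper_force: 58.0
```

```bash
python3 arc.py 42 -1 9
```

```text
now [-1.4  0.6  1.3] theta -30.2 F [ 0.6 -1.1 -1.8] M [-0.41  0.4  -0.06] grip 0.123 t 15.85
1 -22.2 [1.9, -11.7, 0.3] [0.003, 0.001, 0.14]
2 -14.1 [4.6, -24.4, 0.5] [0.008, 0.001, 0.28]
3 -6.1 [9.1, -36.6, 0.6] [0.013, 0.001, 0.42]
4 1.9 [15.3, -48.0, 0.7] [0.018, 0.002, 0.56]
5 9.9 [23.0, -58.5, 0.7] [0.023, 0.002, 0.699]
6 17.9 [32.0, -67.8, 0.6] [0.028, 0.002, 0.839]
7 26.0 [42.3, -75.8, 0.5] [0.033, 0.002, 0.979]
8 34.0 [53.6, -82.2, 0.4] [0.038, 0.002, 1.119]
9 42.0 [65.6, -87.0, 0.2] [0.044, 0.002, 1.259]
```

Call:
carry_out --motion '[[[1.4, -11.7, 0.3], [0.003, 0, 0.14], 1], [[4.1, -24.4, 0.5], [0.008, 0, 0.28], 1], [[8.6, -36.6, 0.6], [0.013, 0, 0.42], 1], [[14.8, -48, 0.7], [0.018, 0, 0.56], 1], [[22.5, -58.5, 0.7], [0.023, 0, 0.7], 1]]'

```text
t: 16.48
position: [0.6774, 0.048, 0.0776]
tool_rot: [-3.072, -0.39, 1.948]
force: [7.9, 4.2, -3.8]
gripper_width: 0.123
gripper_force: 58.6
```

```bash
python3 arc.py 42 -1 9
```

```text
now [-1.6 -3.2  1. ] theta 10.0 F [-2.2 -8.9 -3.2] M [-1.96  1.11  0.7 ] grip 0.123 t 16.475
1 18.0 [2.0, -16.4, 0.6] [0.015, 0.003, 0.139]
2 26.0 [4.7, -29.1, 0.9] [0.02, 0.003, 0.278]
3 34.0 [9.2, -41.3, 1.1] [0.025, 0.002, 0.418]
4 42.0 [15.3, -52.7, 1.3] [0.03, 0.001, 0.557]
```

Call:
carry_out --motion '[[[0.7, -6, 0.2], [0, 0, 0.05], 1], [[1.3, -11, 0.3], [0, 0, 0.1], 1], [[1.3, -11, 0.3], [0, 0, 0.1], 1]]'

```text
t: 16.85
position: [0.668, 0.0438, 0.0787]
tool_rot: [-3.034, -0.379, 1.845]
force: [7.4, 0.6, -2.5]
gripper_width: 0.126
gripper_force: 58.2
```

```bash
python3 arc.py 25 -1 9
```

```text
now [-1.7 -1.6  1.3] theta 15.5 F [-4.2 -6.6 -0.8] M [-1.36  1.34  0.53] grip 0.126 t 16.85
1 20.3 [1.6, -9.8, 1.5] [0.018, 0.005, 0.082]
2 25.0 [2.6, -17.4, 2.4] [0.021, 0.004, 0.164]
```

Call:
carry_out --motion '[[[1.5, -10, 0.5], [0.01, 0.003, 0.1], 1], [[3.5, -21, 0.9], [0.015, 0.003, 0.21], 1], [[6.5, -31, 1.2], [0.02, 0.003, 0.32], 1], [[6.5, -31, 1.2], [0.02, 0.003, 0.32], 1]]'

```text
t: 17.35
position: [0.6327, 0.0387, 0.0832]
tool_rot: [-2.886, -0.322, 1.504]
force: [0.1, -2.9, -0.0]
gripper_width: 0.123
gripper_force: 58.8
```

```bash
python3 arc.py 42 -1 9
```

```text
now [ 0.8  3.4 -0.4] theta 34.2 F [-2.3  1.5  1. ] M [ 0.15  0.75 -0.66] grip 0.123 t 17.35
1 42.0 [2.2, -9.3, 0.6] [0.002, 0.001, 0.136]
```

Call:
carry_out --motion '[[[1, -5, 0.2], [0, 0, 0.08], 1], [[2.2, -9.3, 0.3], [0, 0, 0.14], 1], [[2.2, -9.3, 0.3], [0, 0, 0.14], 1]]'

```text
t: 17.73
position: [0.6239, 0.0394, 0.0855]
tool_rot: [-2.845, -0.283, 1.368]
force: [0.1, -5.5, 2.7]
gripper_width: 0.123
gripper_force: 58.0
```

```bash
python3 arc.py 33 -1 20 k
```

```text
now [-1.2  0.6 -0.8] theta 42.0 F [-3.   2.9  4.4] M [0.59 0.85 0.1 ] grip 0.123 t 17.725
1 33.0 [1.2, 14.5, 0.5] [-0.004, 0.004, -0.157]
```

Call:
carry_out --motion '[[[1.2, 14.5, 0], [0, 0, -0.16], 1], [[1.2, 14.5, -2], [0, 0, -0.16], 1], [[1.2, 14.5, -8], [0, 0, -0.16], 1], [[1.2, 14.5, -18], [0, 0, -0.16], 1], [[1.2, 14.5, -28], [0, 0, -0.16], 1], [[1.2, 14.5, -28], [0, 0, -0.16], 1]]'

```text
t: 18.48
position: [0.6471, 0.0352, 0.1103]
tool_rot: [-2.9, -0.335, 1.528]
force: [0.8, 1.1, -2.3]
gripper_width: 0.123
gripper_force: 57.9
```

```bash
python3 arc.py -30 25 10
```

```text
now [ 3.8 -4.9 29.3] theta 32.8 F [-0.5 -1.3 -2.3] M [-0.07  0.7   0.03] grip 0.123 t 18.475
1 23.8 [-4.8, 12.4, 0.3] [-0.002, -0.005, -0.156]
2 14.8 [-1.4, 26.5, 0.8] [-0.007, -0.005, -0.313]
3 5.9 [4.1, 40.0, 1.3] [-0.013, -0.005, -0.469]
4 -3.1 [11.7, 52.4, 1.7] [-0.018, -0.005, -0.626]
5 -12.1 [21.0, 63.5, 2.1] [-0.023, -0.004, -0.782]
6 -21.0 [32.1, 72.9, 2.4] [-0.028, -0.004, -0.938]
7 -30.0 [44.4, 80.6, 2.7] [-0.033, -0.004, -1.095]
```

Call:
carry_out --motion '[[[-4.8, 12.4, 0.3], [-0.002, -0.005, -0.156], 1], [[-1.4, 26.5, 0.8], [-0.007, -0.005, -0.313], 1], [[4.1, 40, 1.3], [-0.013, -0.005, -0.469], 1], [[11.7, 52.4, 1.7], [-0.018, -0.005, -0.626], 1], [[21, 63.5, 2.1], [-0.023, -0.004, -0.782], 1], [[32.1, 72.9, 2.4], [-0.028, -0.004, -0.938], 1], [[44.4, 80.6, 2.7], [-0.033, -0.004, -1.095], 1], [[44.4, 80.6, 2.7], [-0.033, -0.004, -1.095], 1]]'

```text
t: 19.48
position: [0.7247, 0.0819, 0.1028]
tool_rot: [2.918, -0.345, 2.697]
force: [-1.3, -0.8, -0.4]
gripper_width: 0.121
gripper_force: 57.9
```

```bash
python3 g.py -30 22 0 0;  python3 - <<'E'
from h import *
from workcell import viewer
c=viewer.camera("wrist"); im=c["img"]
k=cv2.resize(im[0:190,185:370],None,fx=3.15,fy=3.15,interpolation=cv2.INTER_CUBIC); cv2.imwrite("pics/w7c.png",k)
E
```

```text
wrench in nut frame mm [ 1.   1.2 23.3] rotvec deg [ 0.2 -0.2 30. ] F nut [-0.1  1.6 -0.3] M nut [0.16 0.32 0.03] t 19.475 grip 0.12110017415850467
shift [-1.5, 0.6, 1.0] turn [-0.0023, -0.0043, -0.0006] | 2 mm 0 deg
```

View pics/w7c.png

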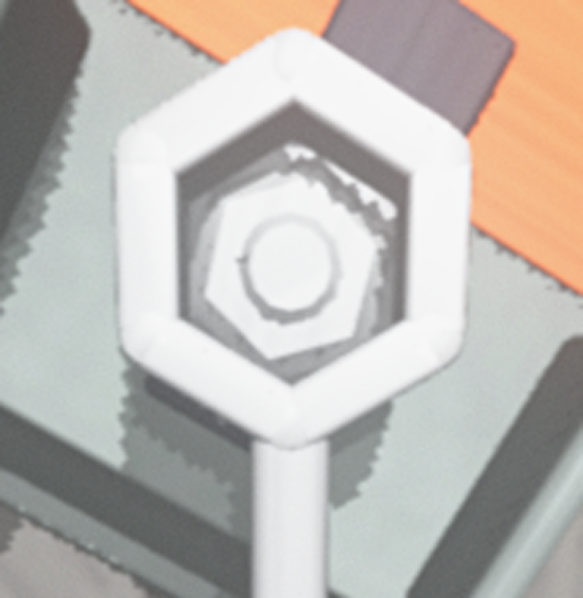

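The wrench has pitched tip-down in the grip (ring width 353 vs 365 px in the crop, ≈ −2.8° from tool-square), and the nut is ~9° clockwise of the wrench (bottom corner (275,358), centre (290,266)). Update the in-hand pose and reseat at θ ≈ −21°.

```bash
sed -i 's/^RING=.*/RING=np.array([.0909,.0010,-.0051]); TILT=Ro.from_euler("y",.049)/' h.py; python3 g.py -21 26 0 0 -21 10 0 0 -21 0 0 0
```

```text
wrench in nut frame mm [-0.5  0.  15.7] rotvec deg [-1.   4.5 29.8] F nut [0.5 0.1 0.8] M nut [-0.03  0.1  -0.03] t 19.525 grip 0.12021100318098
shift [2.0, -13.6, -3.1] turn [-0.0039, 0.0794, 0.1539] | 14 mm 10 deg
shift [2.5, -13.6, 12.8] turn [-0.0039, 0.0794, 0.1539] | 19 mm 10 deg
shift [2.8, -13.6, 22.8] turn [-0.0039, 0.0794, 0.1539] | 27 mm 10 deg
```

Call:
carry_out --motion '[[[0, 0, -8], [0, 0, 0], 1], [[1, -7, -8], [-0.002, 0.04, 0.077], 1], [[2, -13.6, -5], [-0.004, 0.079, 0.154], 1], [[2, -13.6, -3], [-0.004, 0.079, 0.154], 1], [[2, -13.6, -3], [-0.004, 0.079, 0.154], 1]]'

```text
t: 20.15
position: [0.7159, 0.0676, 0.1011]
tool_rot: [2.976, -0.452, 2.549]
force: [-0.0, -0.4, -1.8]
gripper_width: 0.126
gripper_force: 57.9
```

```bash
cat > ringw.py <<'E'
from h import *
from workcell import viewer
c=viewer.camera("wrist"); cv2.imwrite("pics/cur.png",c["img"]); g=cv2.cvtColor(c["img"],cv2.COLOR_BGR2GRAY)
old={n:cv2.cvtColor(cv2.imread(f"pics/{n}.png")[:,:],cv2.COLOR_BGR2GRAY) for n in("w2","w3")}
hsv=cv2.cvtColor(c["img"],cv2.COLOR_BGR2HSV)
m=((hsv[...,1]<28)&(hsv[...,2]>195)).astype(np.uint8); m[150:]=0
for v in (45,60,75,90,100):
    r=np.flatnonzero(m[v,190:360])+190; print(v,r.min() if len(r) else None,r.max() if len(r) else None)
col=np.flatnonzero(m[:150,277]); print("col277",col.min(),col.max())
E
python3 ringw.py; python3 g.py -21 10 0 0
```

```text
45 214 331
60 212 332
75 209 340
90 207 359
100 202 359
col277 10 149
wrench in nut frame mm [-1.6  1.5 24.4] rotvec deg [ 0.2  0.1 21.1] F nut [-1.6 -0.7 -2. ] M nut [-0.17  0.82  0.07] t 20.2 grip 0.12433988802802033
shift [0.3, 1.9, 14.6] turn [-0.0039, 0.0017, 0.0017] | 15 mm 0 deg
```

Call:
carry_out --motion '[[[0.2, 1, 1], [-0.004, 0.002, 0], 1], [[0.2, 1.7, 4], [-0.004, 0.002, 0], 1], [[0.2, 1.7, 8], [-0.004, 0.002, 0], 1], [[0.3, 1.7, 11], [-0.004, 0.002, 0], 1], [[0.3, 1.7, 14], [-0.004, 0.002, 0], 1]]'

```text
t: 20.82
position: [0.7131, 0.0744, 0.0887]
tool_rot: [2.972, -0.454, 2.548]
force: [1.7, -1.0, -2.7]
gripper_width: 0.125
gripper_force: 57.9
```

```bash
python3 g.py -21 0 0 0
```

```text
wrench in nut frame mm [-0.7  0.3 10.2] rotvec deg [ 0. -0. 21.] F nut [-2.7 -0.9 -1.8] M nut [-0.35  0.82 -0.04] t 20.825 grip 0.1245247849981488
shift [0.0, 0.5, 10.2] turn [0.0001, -0.0004, 0.0003] | 10 mm 0 deg
```

Call:
carry_out --motion '[[[0, 0.3, 3], [0, 0, 0], 1], [[0, 0.3, 6], [0, 0, 0], 1], [[0, 0.3, 8], [0, 0, 0], 1], [[0, 0.3, 10], [0, 0, 0], 1], [[0, 0.3, 11], [0, 0, 0], 1]]'

```text
t: 21.45
position: [0.7109, 0.0782, 0.0797]
tool_rot: [2.972, -0.453, 2.547]
force: [2.7, -1.8, 0.7]
gripper_width: 0.123
gripper_force: 57.9
```

```bash
python3 arc.py 24 -1 7.5
```

```text
now [-0.5  0.1  0.1] theta -21.0 F [-2.4 -1.3  1.9] M [-0.31  0.92  0.02] grip 0.123 t 21.45
1 -13.5 [1.3, -11.5, 0.3] [-0.006, 0.0, 0.131]
2 -6.0 [3.7, -23.1, 0.6] [-0.012, 0.0, 0.261]
3 1.5 [7.6, -34.3, 0.9] [-0.019, 0.0, 0.392]
4 9.0 [13.0, -44.8, 1.4] [-0.025, 0.0, 0.523]
5 16.5 [19.6, -54.6, 1.9] [-0.031, 0.0, 0.654]
6 24.0 [27.5, -63.4, 2.5] [-0.038, 0.0, 0.784]
```

Call:
carry_out --motion '[[[1, -11.5, 0], [-0.006, 0, 0.131], 1], [[3.4, -23.1, 0.2], [-0.012, 0, 0.261], 1], [[7.3, -34.3, 0.5], [-0.019, 0, 0.392], 1], [[7.3, -34.3, 0.5], [-0.019, 0, 0.392], 1]]'

```text
t: 21.95
position: [0.6849, 0.055, 0.0775]
tool_rot: [-3.132, -0.483, 2.11]
force: [4.8, -1.9, -0.8]
gripper_width: 0.127
gripper_force: 58.0
```

```bash
python3 arc.py 24 -1 6
```

```text
now [-0.9 -0.2  0.3] theta 1.4 F [-4.1 -3.   1. ] M [-0.8   1.31  0.12] grip 0.127 t 21.95
1 7.1 [1.4, -9.2, 0.6] [-0.002, 0.002, 0.099]
2 12.7 [2.8, -18.0, 0.9] [-0.007, 0.002, 0.197]
3 18.4 [5.1, -26.6, 1.4] [-0.012, 0.002, 0.295]
4 24.0 [8.2, -34.9, 1.8] [-0.017, 0.002, 0.394]
```

Call:
carry_out --motion '[[[1, -9.2, 0.2], [-0.002, 0, 0.099], 1], [[2.4, -18, 0.4], [-0.007, 0, 0.197], 1], [[2.4, -18, 0.4], [-0.007, 0, 0.197], 1]]'

```text
t: 22.32
position: [0.6707, 0.0477, 0.0784]
tool_rot: [-3.043, -0.47, 1.892]
force: [7.7, -1.6, -2.1]
gripper_width: 0.124
gripper_force: 58.4
```

```bash
python3 arc.py 42 -1 8
```

```text
now [-1.4 -1.7  0.3] theta 12.6 F [-5.9 -5.6  0.5] M [-1.24  1.68  0.43] grip 0.124 t 22.325
1 19.9 [1.9, -13.6, 0.7] [-0.001, 0.004, 0.128]
2 27.3 [4.2, -25.0, 1.1] [-0.008, 0.004, 0.257]
3 34.6 [8.0, -36.0, 1.6] [-0.014, 0.003, 0.385]
4 42.0 [13.1, -46.4, 2.1] [-0.02, 0.003, 0.513]
```

Call:
carry_out --motion '[[[1, -12, 0.2], [-0.001, 0.002, 0.128], 1], [[3.3, -23.4, 0.4], [-0.006, 0.002, 0.257], 1], [[3.3, -23.4, 0.4], [-0.006, 0.002, 0.257], 1]]'

```text
t: 22.7
position: [0.6425, 0.0414, 0.0816]
tool_rot: [-2.91, -0.43, 1.603]
force: [-1.3, -4.4, 1.0]
gripper_width: 0.122
gripper_force: 58.3
```

```bash
python3 arc.py 42 -1 8
```

```text
now [ 0.3  3.2 -0.7] theta 27.6 F [-2.3  3.5  2.2] M [ 0.57  0.76 -0.5 ] grip 0.122 t 22.7
1 34.8 [2.0, -8.2, 0.5] [-0.021, 0.003, 0.125]
2 42.0 [4.2, -19.4, 1.0] [-0.027, 0.003, 0.251]
```

Call:
carry_out --motion '[[[0, 0, 0], [0, 0, 0], 1], [[0, 0, 0], [0, 0, 0], 1]]'

```text
t: 22.95
position: [0.6435, 0.0415, 0.0814]
tool_rot: [-2.912, -0.431, 1.605]
force: [-2.4, -6.2, 3.6]
gripper_width: 0.127
gripper_force: 58.1
```

```bash
python3 arc.py 42 -1 8; python3 -c "
from workcell import ctrl; print(ctrl.state()['q'],ctrl.state()['dq'])"
```

```text
now [-0.1  2.4 -0.7] theta 27.5 F [-2.   5.3  5. ] M [ 0.67  0.77 -0.38] grip 0.127 t 22.95
1 34.7 [2.0, -9.2, 0.5] [-0.019, 0.002, 0.126]
2 42.0 [4.3, -20.4, 0.9] [-0.025, 0.003, 0.252]
[ 0.35925012  0.96994047 -0.56656992  1.32162065  0.04037084  1.18167459
  0.02042255] [-0.00082792 -0.00036066 -0.00071142 -0.00032508 -0.00169187  0.00043661
 -0.00057041]
```

Call:
carry_out --motion '[[[1.5, -9.5, 0], [-0.01, 0, 0.126], 1], [[3.8, -20.5, 0.1], [-0.012, 0, 0.252], 1], [[3.8, -20.5, 0.1], [-0.012, 0, 0.252], 1], [[3.8, -20.5, 0.1], [-0.012, 0, 0.252], 1]]'

```text
t: 23.45
position: [0.6239, 0.0425, 0.0871]
tool_rot: [-2.824, -0.362, 1.345]
force: [-0.5, -5.8, 1.6]
gripper_width: 0.126
gripper_force: 58.0
```

```bash
python3 arc.py 36 -1 20
```

```text
now [-0.4 -0.  -0.6] theta 41.8 F [-3.5  3.6  3.4] M [0.48 0.9  0.11] grip 0.126 t 23.45
1 36.0 [0.6, 9.0, 0.8] [-0.007, 0.004, -0.102]
```

```bash
cat > plan.py <<'E'
import sys
from h import *
from workcell import ctrl
# plan.py "th,z;th,z" "th,z;..." : batches of rows, each relative to the end of the former
s=ctrl.state(); R0=Ro.from_euler("xyz",s["tool_rot"]); p0=s["position"]; N=RN()
w=N.inv().apply(p0+R0.apply(RING)-S())*1000; Rw=N.inv()*R0*TILT.inv()*Ro.from_euler("x",np.pi)
print("now",np.round(w,1),"theta",round(-Rw.as_euler("zyx",degrees=True)[0],1),"F",np.round(N.inv().apply(s["force"]),1),"M",np.round(N.inv().apply(s["wrist_torque"]),2),"t",s["t"])
for b in sys.argv[1:]:
    out=[]
    for r in b.split(";"):
        th,z=[float(x) for x in r.split(",")]; p,R=tool(th,z/1000)
        out.append("[%s, %s, 1]"%(np.round(R0.inv().apply(p-p0)*1000,1).tolist(),np.round((R0.inv()*R).as_rotvec(),3).tolist()))
    print(", ".join(out)); p0,R0=p,R
E
python3 plan.py "34,-1;34,1;34,8;34,17;34,25;34,25" "26,25;18,25;10,25;2,25;-6,25;-14,25;-23,25;-23,25" "-23,21;-23,18;-23,15;-23,12;-23,10"
```

```text
now [-0.4 -0.  -0.6] theta 41.8 F [-3.5  3.6  3.4] M [0.48 0.9  0.11] t 23.45
[[1.0, 12.2, 0.8], [-0.005, 0.004, -0.137], 1], [[1.1, 12.1, -1.2], [-0.005, 0.004, -0.137], 1], [[1.4, 12.0, -8.2], [-0.005, 0.004, -0.137], 1], [[1.8, 11.9, -17.2], [-0.005, 0.004, -0.137], 1], [[2.1, 11.9, -25.2], [-0.005, 0.004, -0.137], 1], [[2.1, 11.9, -25.2], [-0.005, 0.004, -0.137], 1]
[[0.7, 12.6, 0.0], [0.007, 0.0, -0.139], 1], [[3.2, 25.0, 0.2], [0.014, 0.0, -0.279], 1], [[7.4, 36.9, 0.4], [0.021, 0.0, -0.418], 1], [[13.2, 48.1, 0.6], [0.027, -0.0, -0.558], 1], [[20.5, 58.4, 1.0], [0.034, 0.0, -0.697], 1], [[29.2, 67.6, 1.4], [0.041, 0.0, -0.837], 1], [[40.3, 76.4, 2.0], [0.049, 0.0, -0.994], 1], [[40.3, 76.4, 2.0], [0.049, 0.0, -0.994], 1]
[[-0.2, 0.0, 4.0], [0.0, 0.0, 0.0], 1], [[-0.3, -0.0, 7.0], [0.0, 0.0, 0.0], 1], [[-0.5, 0.0, 10.0], [0.0, 0.0, 0.0], 1], [[-0.6, 0.0, 13.0], [0.0, 0.0, 0.0], 1], [[-0.7, 0.0, 15.0], [0.0, 0.0, 0.0], 1]
```

Call:
carry_out --motion '[[[1, 12.2, 0.5], [-0.005, 0.004, -0.137], 1], [[1.1, 12.1, -1.2], [-0.005, 0.004, -0.137], 1], [[1.4, 12, -8.2], [-0.005, 0.004, -0.137], 1], [[1.8, 11.9, -17.2], [-0.005, 0.004, -0.137], 1], [[2.1, 11.9, -25.2], [-0.005, 0.004, -0.137], 1], [[2.1, 11.9, -26], [-0.005, 0.004, -0.137], 1]]'

```text
t: 24.2
position: [0.6429, 0.0368, 0.1092]
tool_rot: [-2.885, -0.411, 1.485]
force: [-0.0, 0.0, -2.2]
gripper_width: 0.124
gripper_force: 57.9
```

Call:
carry_out --motion '[[[0.7, 12.6, 0], [0.007, 0, -0.139], 1], [[3.2, 25, 0.2], [0.014, 0, -0.279], 1], [[7.4, 36.9, 0.4], [0.021, 0, -0.418], 1], [[13.2, 48.1, 0.6], [0.027, 0, -0.558], 1], [[20.5, 58.4, 1], [0.034, 0, -0.697], 1], [[29.2, 67.6, 1.4], [0.041, 0, -0.837], 1], [[40.3, 76.4, 2], [0.049, 0, -0.994], 1], [[40.3, 76.4, 2], [0.049, 0, -0.994], 1]]'

```text
t: 25.2
position: [0.7188, 0.0766, 0.1039]
tool_rot: [2.952, -0.451, 2.588]
force: [-0.2, -0.5, -2.5]
gripper_width: 0.125
gripper_force: 57.9
```

```bash
cat > meas.py <<'E'
from h import *
from workcell import viewer, models
c=viewer.camera("wrist"); im=c["img"]; cv2.imwrite("pics/cur.png",im)
g=cv2.cvtColor(im,cv2.COLOR_BGR2GRAY).astype(np.float32)
crop=lambda n: cv2.cvtColor(cv2.imread(f"pics/{n}.png"),cv2.COLOR_BGR2GRAY)
# ring+handle similarity to earlier crops (185..370 x 0..190) by ECC, ring band mask
for n in("w5c","w6c","w7c"):
    ref=cv2.resize(crop(n),(185,190),interpolation=cv2.INTER_AREA); cur=g[0:190,185:370].astype(np.uint8)
    m=np.zeros_like(ref); 
    sc=1/3.15
    out=np.array([[285,0],[470,130],[465,340],[285,447],[115,340],[105,130]])*sc; inn=np.array([[290,95],[408,165],[405,318],[290,385],[170,318],[170,165]])*sc
    cv2.fillPoly(m,[out.astype(int)],255); m=cv2.dilate(m,np.ones((5,5))); cv2.fillPoly(m,[inn.astype(int)],0)
    W=np.eye(2,3,dtype=np.float32)
    try:
        cc,W=cv2.findTransformECC(ref,cur,W,cv2.MOTION_AFFINE,(3,200,1e-6),m,5)
        p=W@np.array([92,75,1]); A=W[:,:2]; print(n,"cc",round(cc,3),"scale x",round(A[0,0],3),"y",round(A[1,1],3),"rot deg",round(np.degrees(np.arctan2(A[1,0]-A[0,1],A[0,0]+A[1,1])),1),"centre shift",np.round(p-[92,75],1))
    except cv2.error as e: print(n,"fail")
# hex orientation: gradient-direction histogram inside the hole (period 60 deg), around the stud
q=cv2.HoughCircles(cv2.GaussianBlur(cv2.resize(im[55:115,240:315],None,fx=4,fy=4,interpolation=2)[...,1],(0,0),2),cv2.HOUGH_GRADIENT,1.5,60,param1=80,param2=25,minRadius=44,maxRadius=70)
print("stud circle",None if q is None else (q[0,0,:2]/4+[240,55],q[0,0,2]/4))
def hexang(G,ctr):
    gx=cv2.Sobel(G,5,1,0); gy=cv2.Sobel(G,5,0,1); yy,xx=np.mgrid[:G.shape[0],:G.shape[1]]; dx,dy=xx-ctr[0],yy-ctr[1]; r=np.hypot(dx,dy)
    mag=np.hypot(gx,gy); a=np.arctan2(gy,gx); rad=np.abs(gx*dx+gy*dy)/(mag*r+1e-6)
    ok=(r>17)&(r<28)&(mag>40)&(rad>.8); z=np.sum(mag[ok]*np.exp(6j*a[ok])); return np.degrees(np.angle(z))/6,abs(z)/mag[ok].sum()
for n in("w5c","w6c","w7c"): print(n,hexang(cv2.resize(crop(n),(185,190),interpolation=cv2.INTER_AREA).astype(np.float32),(90,83.5)))
print("cur",hexang(g[0:190,185:370],(91,83.5)))
E
python3 meas.py; python3 plan.py "-23,21;-23,18;-23,15;-23,12;-23,10"
```

```text
w5c fail
w6c fail
w7c cc 0.948 scale x 0.992 y 1.009 rot deg -1.0 centre shift [-0.9  1.2]
stud circle (array([270.1875,  93.8125]), np.float32(14.5625))
w5c (np.float32(-7.8117523), np.float32(0.52781373))
w6c (np.float32(-3.080126), np.float32(0.4986654))
w7c (np.float32(13.2584505), np.float32(0.45052287))
cur (np.float32(6.673691), np.float32(0.28039625))
now [ 2.3 -1.9 24.9] theta -22.9 F [-0.5  0.1 -2.1] M [-0.14  0.87  0.1 ] t 25.25
[[-1.6, -2.5, 3.6], [0.003, -0.002, -0.002], 1], [[-1.8, -2.5, 6.6], [0.003, -0.002, -0.002], 1], [[-1.9, -2.5, 9.6], [0.003, -0.002, -0.002], 1], [[-2.1, -2.6, 12.6], [0.003, -0.002, -0.002], 1], [[-2.2, -2.6, 14.6], [0.003, -0.002, -0.002], 1]
```

Call:
carry_out --motion '[[[-1.5, -5.5, 3], [0.002, -0.002, 0.04], 1], [[-1.5, -8, 6], [0.002, -0.002, 0.065], 1], [[-1.6, -8, 9], [0.002, -0.002, 0.065], 1], [[-1.7, -8, 12], [0.002, -0.002, 0.065], 1], [[-1.8, -8, 14], [0.002, -0.002, 0.065], 1]]'

```text
t: 25.88
position: [0.7118, 0.0714, 0.0885]
tool_rot: [2.989, -0.457, 2.513]
force: [0.4, -0.7, -1.9]
gripper_width: 0.124
gripper_force: 57.9
```

```bash
python3 plan.py "-19.5,7;-19.5,4;-19.5,2;-19.5,0;-19.5,-1" "-13,-1;-6,-1;1,-1;5,-1;5,-1"
```

```text
now [-1.4  0.3 10.6] theta -19.2 F [-1.5  0.1 -1.4] M [-0.11  0.83  0.09] t 25.875
[[1.1, 1.3, 3.8], [-0.003, 0.002, -0.005], 1], [[0.9, 1.3, 6.8], [-0.003, 0.002, -0.005], 1], [[0.8, 1.3, 8.8], [-0.003, 0.002, -0.005], 1], [[0.7, 1.3, 10.8], [-0.003, 0.002, -0.005], 1], [[0.7, 1.3, 11.8], [-0.003, 0.002, -0.005], 1]
[[0.7, -10.2, 0.0], [-0.006, -0.0, 0.113], 1], [[2.7, -21.1, 0.1], [-0.012, -0.0, 0.235], 1], [[6.1, -31.6, 0.3], [-0.018, -0.0, 0.357], 1], [[8.6, -37.5, 0.4], [-0.021, -0.0, 0.427], 1], [[8.6, -37.5, 0.4], [-0.021, -0.0, 0.427], 1]
```

Call:
carry_out --motion '[[[0.6, 0.8, 3.8], [-0.003, 0.002, -0.005], 1], [[0.5, 0.8, 6.8], [-0.003, 0.002, -0.005], 1], [[0.4, 0.8, 8.8], [-0.003, 0.002, -0.005], 1], [[0.3, 0.8, 10.5], [-0.003, 0.002, -0.005], 1], [[0.3, 0.8, 11], [-0.003, 0.002, -0.005], 1]]'

```text
t: 26.5
position: [0.7095, 0.0762, 0.0797]
tool_rot: [2.983, -0.458, 2.518]
force: [0.3, -0.5, -0.2]
gripper_width: 0.123
gripper_force: 58.0
```

Call:
carry_out --motion '[[[0.7, -10.2, 0], [-0.006, 0, 0.113], 1], [[2.7, -21.1, 0.1], [-0.012, 0, 0.235], 1], [[2.7, -21.1, 0.1], [-0.012, 0, 0.235], 1]]'

```text
t: 26.88
position: [0.695, 0.0615, 0.0782]
tool_rot: [3.088, -0.481, 2.257]
force: [3.5, 0.9, -2.1]
gripper_width: 0.126
gripper_force: 58.0
```

Call:
carry_out --motion '[[[0.7, -5.5, 0], [-0.003, 0, 0.06], 1], [[1.6, -11, 0], [-0.006, 0, 0.122], 1], [[1.6, -11, 0], [-0.006, 0, 0.122], 1]]'

```text
t: 27.25
position: [0.6864, 0.0556, 0.0779]
tool_rot: [-3.139, -0.483, 2.121]
force: [4.7, -0.0, -2.6]
gripper_width: 0.12
gripper_force: 58.1
```

```bash
python3 plan.py "6,-1;12,-1;18,-1" "24,-1;30,-1" "36,-1;42,-1"
```

```text
now [-0.9 -0.9  0.8] theta 0.9 F [-3.4 -4.  -1.3] M [-0.87  1.33  0.26] t 27.25
[[1.2, -9.0, 2.0], [0.0, 0.002, 0.09], 1], [[2.7, -18.4, 2.1], [-0.005, 0.002, 0.194], 1], [[5.1, -27.6, 2.1], [-0.01, 0.002, 0.299], 1]
[[0.6, -9.5, 0.0], [-0.005, 0.0, 0.105], 1], [[2.2, -18.8, 0.1], [-0.01, 0.0, 0.209], 1]
[[0.6, -9.5, 0.0], [-0.005, -0.0, 0.105], 1], [[2.2, -18.8, 0.1], [-0.01, -0.0, 0.209], 1]
```

Call:
carry_out --motion '[[[0.3, -5, 0], [-0.002, 0, 0.053], 1], [[0.6, -9.5, 0], [-0.005, 0, 0.105], 1]]'

```text
t: 27.5
position: [0.6791, 0.0514, 0.0782]
tool_rot: [-3.091, -0.479, 2.002]
force: [6.3, 0.1, -4.4]
gripper_width: 0.122
gripper_force: 58.4
```

Call:
carry_out --motion '[[[0.3, -5, 0], [-0.002, 0, 0.053], 1], [[0.6, -9.5, 0], [-0.005, 0, 0.105], 1]]'

```text
t: 27.75
position: [0.6717, 0.0479, 0.079]
tool_rot: [-3.047, -0.47, 1.886]
force: [7.6, -0.6, -5.3]
gripper_width: 0.125
gripper_force: 58.9
```

Call:
carry_out --motion '[[[0.3, -5, 0], [-0.002, 0, 0.053], 1], [[0.6, -9.5, 0], [-0.005, 0, 0.105], 1]]'

```text
t: 28.0
position: [0.6612, 0.0439, 0.0807]
tool_rot: [-2.994, -0.458, 1.768]
force: [4.6, -2.7, -0.6]
gripper_width: 0.124
gripper_force: 58.3
```

```bash
python3 plan.py "24,-1;30,-1" "36,-1;42,-1"
```

```text
now [-1.6 -1.4  1.8] theta 19.0 F [-4.6 -2.5  1.5] M [-0.57  1.28  0.47] t 28.0
[[1.4, -9.8, 3.0], [0.002, 0.002, 0.088], 1], [[2.8, -19.2, 3.0], [-0.003, 0.001, 0.192], 1]
[[0.6, -9.5, 0.0], [-0.005, -0.0, 0.105], 1], [[2.2, -18.8, 0.1], [-0.01, -0.0, 0.209], 1]
```

```bash
python3 meas.py
python3 - <<'E'
from workcell import viewer,models
for n in("wrist","side","scene"):
    c=viewer.camera(n); print(n,[( [round(v) for v in d["rect"]],round(d["p"],2)) for d in models.find_in(c,"wrench")[:2]],[( [round(v) for v in d["rect"]],round(d["p"],2)) for d in models.find_in(c,"nut")[:1]])
E
```

```text
w5c fail
w6c fail
w7c cc 0.762 scale x 0.992 y 0.998 rot deg -1.6 centre shift [-4.2 -0.1]
stud circle (array([272.8125,  76.5625]), np.float32(15.0125))
w5c (np.float32(-7.8117523), np.float32(0.52781373))
w6c (np.float32(-3.080126), np.float32(0.4986654))
w7c (np.float32(13.2584505), np.float32(0.45052287))
cur (np.float32(-26.13427), np.float32(0.5036913))
wrist [([216, 10, 117, 354], 0.62)] [([240, 41, 72, 82], 0.9)]
side [([290, 163, 58, 78], 0.64)] [([297, 167, 4, 8], 0.57)]
scene [([204, 160, 68, 24], 0.67), ([323, 230, 23, 23], 0.35)] [([322, 232, 24, 22], 0.53)]
```

Run:
```python
import cv2,numpy as np
g=cv2.cvtColor(cv2.imread("pics/cur.png"),cv2.COLOR_BGR2GRAY).astype(np.float32)
def hexang(G,c,r0,r1,rt=.8):
    gx=cv2.Sobel(G,5,1,0); gy=cv2.Sobel(G,5,0,1); yy,xx=np.mgrid[:G.shape[0],:G.shape[1]]; dx,dy=xx-c[0],yy-c[1]; r=np.hypot(dx,dy)
    m=np.hypot(gx,gy); a=np.arctan2(gy,gx); rad=np.abs(gx*dx+gy*dy)/(m*r+1e-6); ok=(r>r0)&(r<r1)&(m>25)&(rad>rt)
    z=np.sum(m[ok]*np.exp(6j*a[ok])); return round(np.degrees(np.angle(z))/6,1),round(abs(z)/m[ok].sum(),2)
for c in((273,77),(275,75),(276,74),(277,78)):
    print(c,[hexang(g,c,*r) for r in((20,26),(22,30),(26,33),(30,38),(34,42),(45,60))])
# radial position of strongest edge per direction about the stud
c=(274,76); P=cv2.warpPolar(g,(64,72),c,64,cv2.WARP_POLAR_LINEAR)
d=np.abs(np.diff(cv2.GaussianBlur(P,(5,3),0),axis=1))
for k in range(0,72,2): 
    i=np.argsort(-d[k,19:50])[:6]+19; loc=[j for j in range(19,50) if d[k,j]>6 and d[k,j]==d[k,max(0,j-2):j+3].max()]
    print(k*5,loc,end="; ")
```

```text
(273, 77) [(np.float32(-21.5), np.float32(0.21)), (np.float32(-25.5), np.float32(0.83)), (np.float32(-26.2), np.float32(0.76)), (np.float32(-24.1), np.float32(0.32)), (np.float32(-2.2), np.float32(0.54)), (np.float32(-0.8), np.float32(0.86))]
(275, 75) [(np.float32(-17.0), np.float32(0.27)), (np.float32(-24.1), np.float32(0.6)), (np.float32(-25.8), np.float32(0.68)), (np.float32(-22.8), np.float32(0.19)), (np.float32(-2.0), np.float32(0.55)), (np.float32(-0.4), np.float32(0.82))]
(276, 74) [(np.float32(-18.8), np.float32(0.3)), (np.float32(-23.3), np.float32(0.52)), (np.float32(-25.9), np.float32(0.61)), (np.float32(-19.6), np.float32(0.11)), (np.float32(-2.5), np.float32(0.47)), (np.float32(-0.4), np.float32(0.81))]
(277, 78) [(np.float32(-22.7), np.float32(0.38)), (np.float32(-24.6), np.float32(0.71)), (np.float32(-25.9), np.float32(0.58)), (np.float32(-18.3), np.float32(0.11)), (np.float32(-2.8), np.float32(0.33)), (np.float32(-0.6), np.float32(0.81))]
0 [28, 36]; 10 [29, 36]; 20 [28, 37]; 30 [28, 35, 40]; 40 [28, 41]; 50 [19, 28, 39]; 60 [20, 30, 39]; 70 [20, 33, 39]; 80 [21, 31, 42]; 90 [20, 30, 38, 45]; 100 [21, 30, 38, 43]; 110 [20, 32, 41]; 120 [21, 33, 40]; 130 [21, 31, 41]; 140 [21, 30, 38, 43]; 150 [19, 29, 36, 43]; 160 [19, 29, 35, 39]; 170 [19, 30, 35, 39]; 180 [31, 35, 39]; 190 [29, 35, 39]; 200 [28, 33, 42]; 210 [27, 33, 43]; 220 [27, 33, 41]; 230 [34, 39]; 240 [35, 39]; 250 [34, 39]; 260 [27, 33, 42]; 270 [26, 32, 43]; 280 [26, 32, 40]; 290 [28, 33, 38]; 300 [33, 37]; 310 [28, 33, 38]; 320 [26, 33, 39]; 330 [25, 31, 39]; 340 [25, 32, 37]; 350 [26, 32, 36];
```

The numbers line up now. The hexagon is ~25° behind the ring at wrench ≈ 17.5°, so the nut is at −8°, which is exactly the hard stop (3.0 rad ≡ −8.1° mod 60). The rising force was the stop, and pushing further started to ride the ring over it. I'll go back into the slot, press lightly against the stop and check.

```bash
python3 plan.py "12,0.5;5,0;-2,-0.5;-6,-0.5;-6,-0.5" "-2,-0.5;2,-0.5;6,-0.5;6,-0.5"
```

```text
now [-1.4 -0.8  1.1] theta 18.9 F [-5.3 -2.7  0.2] M [-0.7   1.42  0.28] t 28.5
[[1.6, 9.7, 0.8], [0.01, 0.002, -0.121], 1], [[3.4, 20.5, 1.4], [0.016, 0.002, -0.243], 1], [[6.6, 31.1, 2.1], [0.022, 0.002, -0.365], 1], [[9.0, 37.0, 2.3], [0.025, 0.003, -0.434], 1], [[9.0, 37.0, 2.3], [0.025, 0.003, -0.434], 1]
[[0.3, -6.3, 0.0], [-0.003, -0.0, 0.07], 1], [[1.0, -12.6, 0.0], [-0.007, 0.0, 0.139], 1], [[2.2, -18.8, 0.1], [-0.01, 0.0, 0.209], 1], [[2.2, -18.8, 0.1], [-0.01, 0.0, 0.209], 1]
```

Call:
carry_out --motion '[[[1, 9.7, 0.8], [0.01, 0, -0.121], 1], [[2.8, 20.5, 1], [0.016, 0, -0.243], 1], [[6, 31.1, 1.2], [0.02, 0, -0.365], 1], [[8.5, 37, 1.4], [0.022, 0, -0.434], 1], [[8.5, 37, 1.4], [0.022, 0, -0.434], 1]]'

```text
t: 29.12
position: [0.6933, 0.0618, 0.0775]
tool_rot: [3.092, -0.482, 2.254]
force: [3.8, -2.8, 0.1]
gripper_width: 0.127
gripper_force: 57.9
```

```bash
cat > hx.py <<'E'
import cv2,numpy as np
from workcell import viewer
c=viewer.camera("wrist"); g=cv2.cvtColor(c["img"],cv2.COLOR_BGR2GRAY).astype(np.float32); cv2.imwrite("pics/cur.png",c["img"])
gx=cv2.Sobel(g,5,1,0); gy=cv2.Sobel(g,5,0,1); m=np.hypot(gx,gy); a=np.arctan2(gy,gx); yy,xx=np.mgrid[:g.shape[0],:g.shape[1]]
def h(c,r0,r1):
    dx,dy=xx-c[0],yy-c[1]; r=np.hypot(dx,dy); ok=(r>r0)&(r<r1)&(m>25)&(np.abs(gx*dx+gy*dy)/(m*r+1e-6)>.8)
    z=np.sum(m[ok]*np.exp(6j*a[ok])); return round(float(np.degrees(np.angle(z))/6),1),round(float(abs(z)/m[ok].sum()),2)
for ctr in((273,77),(276,77),(276,82)): print(ctr,[h(ctr,*r) for r in((20,26),(22,30),(26,33),(34,42),(45,60))])
E
python3 hx.py; python3 plan.py "-2,0"
```

```text
(273, 77) [(-5.1, 0.35), (-4.1, 0.61), (-2.6, 0.84), (0.1, 0.85), (0.1, 0.79)]
(276, 77) [(-4.5, 0.34), (-2.6, 0.73), (-2.0, 0.83), (0.3, 0.87), (0.4, 0.83)]
(276, 82) [(-3.7, 0.41), (-2.3, 0.71), (-1.8, 0.76), (-0.0, 0.89), (0.6, 0.84)]
now [-0.1  0.7 -0.1] theta -5.8 F [-4.5 -1.5  2.1] M [-0.51  1.22 -0.13] t 29.175
[[0.3, -5.4, 0.0], [-0.002, 0.001, 0.067], 1]
```

Call:
carry_out --motion '[[[0.3, -6.3, 0], [-0.003, 0, 0.07], 1], [[1, -12.6, 0], [-0.007, 0, 0.139], 1], [[2.2, -18.8, 0.1], [-0.01, 0, 0.209], 1], [[2.2, -18.8, 0.1], [-0.01, 0, 0.209], 1]]'

```text
t: 29.68
position: [0.6785, 0.0514, 0.0777]
tool_rot: [-3.096, -0.479, 2.017]
force: [7.3, -2.8, -2.4]
gripper_width: 0.124
gripper_force: 58.0
```

```bash
python3 hx.py; python3 plan.py "-6,0;-7,-0.5;-7,1;-7,5;-7,12;-7,20;-7,28;-7,28"
```

```text
(273, 77) [(-18.9, 0.24), (-15.7, 0.7), (-14.4, 0.85), (-3.4, 0.73), (-0.8, 0.8)]
(276, 77) [(-12.2, 0.12), (-13.3, 0.88), (-13.9, 0.8), (-3.4, 0.72), (-0.2, 0.83)]
(276, 82) [(-15.3, 0.48), (-14.1, 0.7), (-13.4, 0.74), (-4.4, 0.66), (-0.4, 0.81)]
now [-1.  -0.3  0.2] theta 6.1 F [-6.5 -4.5  0.8] M [-1.08  1.73  0.08] t 29.725
[[2.7, 18.6, 0.7], [0.015, 0.004, -0.212], 1], [[3.1, 20.2, 1.2], [0.016, 0.004, -0.229], 1], [[3.1, 20.2, -0.3], [0.016, 0.004, -0.229], 1], [[3.3, 20.2, -4.3], [0.016, 0.004, -0.229], 1], [[3.6, 20.3, -11.3], [0.016, 0.004, -0.229], 1], [[4.0, 20.3, -19.2], [0.016, 0.004, -0.229], 1], [[4.4, 20.3, -27.2], [0.016, 0.004, -0.229], 1], [[4.4, 20.3, -27.2], [0.016, 0.004, -0.229], 1]
```

Confirmed: the nut stays at −8° whether the wrench stands at −6° or is pushed to +6°, so it is at the hard stop. Now centre the wrench, lift straight off and return it to the rest.

Call:
carry_out --motion '[[[1.2, 10, 0], [0.008, 0.002, -0.115], 1], [[2.7, 19.5, 0.3], [0.015, 0.003, -0.215], 1], [[3.1, 20.5, 0], [0.016, 0.004, -0.232], 1], [[3.1, 20.5, -3], [0.016, 0.004, -0.232], 1], [[3.3, 20.5, -8], [0.016, 0.004, -0.232], 1], [[3.7, 20.5, -15], [0.016, 0.004, -0.232], 1], [[4.2, 20.5, -24], [0.016, 0.004, -0.232], 1], [[4.4, 20.5, -30], [0.016, 0.004, -0.232], 1]]'

```text
t: 30.72
position: [0.6983, 0.0545, 0.1056]
tool_rot: [3.088, -0.49, 2.281]
force: [0.4, 0.1, -3.2]
gripper_width: 0.124
gripper_force: 57.9
```

```bash
python3 hx.py
cat > back.py <<'E'
import sys
from h import *
from workcell import ctrl
dz=float(sys.argv[1]); s=ctrl.state(); R0=Ro.from_euler("xyz",s["tool_rot"]); p0=s["position"]
yaw=.182; R=Ro.from_euler("z",yaw)*Ro.from_euler("x",np.pi)*TILT
p=np.array([.6556,-.1294,.039+dz])-R.apply(RING)
d=R0.inv().apply(p-p0)*1000; r=(R0.inv()*R).as_rotvec()
print("p",np.round(p0,4),"target",np.round(p,4),"F",np.round(s["force"],1),"t",s["t"]); print("full",np.round(d,1).tolist(),np.round(r,3).tolist(),round(np.degrees(np.linalg.norm(r)),1))
E
python3 back.py .15; python3 plan.py "-7,50;-7,70"
```

```text
(273, 77) [(4.7, 0.42), (2.0, 0.63), (0.1, 0.61), (-0.3, 0.76), (0.1, 0.8)]
(276, 77) [(3.4, 0.41), (5.1, 0.44), (2.1, 0.41), (-0.1, 0.86), (0.5, 0.84)]
(276, 82) [(3.3, 0.32), (5.3, 0.24), (0.5, 0.3), (0.3, 0.87), (0.5, 0.76)]
p [0.6991 0.0542 0.1064] target [ 0.5664 -0.1448  0.1795] F [ 1.3  0.2 -2.1] t 30.775
full [-22.5, -224.9, -107.2] [-0.526, -0.319, 2.021] 121.0
now [ 3.2  1.8 30.9] theta -7.3 F [-1.4 -1.2 -1.7] M [-0.17  0.87  0.  ] t 30.775
[[-2.4, 0.9, -19.9], [-0.006, -0.007, 0.004], 1], [[-1.2, 0.8, -39.9], [-0.006, -0.007, 0.004], 1]
```

Call:
carry_out --motion '[[[-2, 0.5, -20], [-0.006, -0.007, 0.004], 1], [[-2, 0.5, -50], [-0.006, -0.007, 0.004], 1], [[-2, 0.5, -80], [-0.006, -0.007, 0.004], 1], [[-2, 0.5, -80], [-0.006, -0.007, 0.004], 1]]'

```text
t: 31.28
position: [0.7243, 0.0202, 0.1781]
tool_rot: [3.078, -0.476, 2.274]
force: [-0.1, 1.0, -2.4]
gripper_width: 0.126
gripper_force: 57.9
```

```bash
python3 - <<'E'
import cv2,numpy as np
from h import *
from workcell import viewer,models
c=viewer.camera("wrist"); im=c["img"]; print([( [round(v) for v in d["rect"]],round(d["p"],2)) for d in models.find_in(c,"nut")[:1]])
N=RN(); k=8
# rectify the plane of the hexagon's top (nut frame) at k px/mm*0.8, up = straight uphill; hex phase = nut angle clockwise
for zt in (.014,.017):
    pts=np.float32([proj(P(c),S()+N.apply([x,y,zt])) for x,y in((.025,.025),(.025,-.025),(-.025,-.025),(-.025,.025))])
    H_=cv2.getPerspectiveTransform(pts,np.float32([[0,0],[400,0],[400,400],[0,400]])); g=cv2.GaussianBlur(cv2.warpPerspective(cv2.cvtColor(im,cv2.COLOR_BGR2GRAY),H_,(400,400),flags=cv2.INTER_CUBIC),(0,0),3).astype(np.float32)
    q=cv2.HoughCircles(g.astype(np.uint8),cv2.HOUGH_GRADIENT,1.5,200,param1=40,param2=20,minRadius=45,maxRadius=75); ctr=q[0,0,:2] if q is not None else (200,200)
    gx=cv2.Sobel(g,5,1,0);gy=cv2.Sobel(g,5,0,1);m=np.hypot(gx,gy);a=np.arctan2(gy,gx);yy,xx=np.mgrid[:400,:400]
    for cc in(ctr,(200,200)):
        dx,dy=xx-cc[0],yy-cc[1];r=np.hypot(dx,dy);rad=np.abs(gx*dx+gy*dy)/(m*r+1e-6)
        out=[]
        for r0,r1 in((75,112),(85,125),(95,140)):
            ok=(r>r0)&(r<r1)&(rad>.8)&(m>8); z=np.sum(m[ok]*np.exp(6j*a[ok])); out.append((round(float(np.degrees(np.angle(z))/6),1),round(float(abs(z)/m[ok].sum()),2)))
        print(zt,np.round(cc),out)
E
python3 back.py .15
```

```text
[([249, 78, 51, 43], 0.87)]
0.014 [187. 178.] [(-6.9, 0.58), (-7.4, 0.65), (-6.9, 0.53)]
0.014 [200 200] [(-6.8, 0.61), (-7.6, 0.74), (-7.4, 0.73)]
0.017 [187. 185.] [(-7.5, 0.64), (-7.2, 0.68), (-7.0, 0.58)]
0.017 [200 200] [(-7.0, 0.61), (-7.6, 0.74), (-7.3, 0.71)]
p [0.7218 0.0215 0.1746] target [ 0.5664 -0.1448  0.1795] F [-0.2 -1.1 -2.5] t 31.375
full [-21.0, -224.8, -29.5] [-0.514, -0.318, 2.016] 120.6
```

Call:
carry_out --motion '[[[-2, -19, -10], [-0.043, -0.026, 0.168], 1], [[-4, -37, -15], [-0.086, -0.053, 0.336], 1], [[-5, -56, -20], [-0.128, -0.08, 0.504], 1], [[-7, -75, -25], [-0.171, -0.106, 0.672], 1], [[-9, -94, -30], [-0.214, -0.133, 0.84], 1], [[-11, -112, -30], [-0.257, -0.159, 1.008], 1], [[-12, -131, -30], [-0.3, -0.186, 1.176], 1], [[-14, -150, -30], [-0.343, -0.212, 1.344], 1]]'

```text
t: 32.38
position: [0.6184, -0.0929, 0.1856]
tool_rot: [-3.043, -0.19, 0.845]
force: [-0.2, 0.7, -2.3]
gripper_width: 0.124
gripper_force: 57.9
```

```bash
python3 back.py .12
```

```text
p [ 0.6184 -0.0929  0.1856] target [ 0.5664 -0.1448  0.1495] F [-0.2  0.7 -2.3] t 32.375
full [-78.8, -2.4, 21.9] [-0.174, -0.103, 0.666] 39.9
```

Call:
carry_out --motion '[[[-20, -1, 0], [-0.043, -0.026, 0.167], 1], [[-40, -1, 5], [-0.087, -0.052, 0.333], 1], [[-60, -2, 10], [-0.13, -0.077, 0.5], 1], [[-79, -2.4, 22], [-0.174, -0.103, 0.666], 1], [[-79, -2.4, 22], [-0.174, -0.103, 0.666], 1], [[-79, -2.4, 22], [-0.174, -0.103, 0.666], 1]]'

```text
t: 33.12
position: [0.5695, -0.1448, 0.1505]
tool_rot: [-3.142, -0.054, 0.19]
force: [0.4, -0.1, -2.4]
gripper_width: 0.124
gripper_force: 57.9
```

```bash
python3 hx.py | tail -1; python3 meas.py | grep cc; python3 back.py .03; python3 back.py .001
python3 - <<'E'
from h import *
from workcell import viewer,models
# handle line in the wrist image: light pixels left/right at rows
c=viewer.camera("wrist"); hs=cv2.cvtColor(c["img"],cv2.COLOR_BGR2HSV)
for v in(160,175,190,205,220,235):
    m=np.flatnonzero((hs[v,255:300,1]<45)&(hs[v,255:300,2]>110))+255; print(v,m.min() if len(m) else None,m.max() if len(m) else None,len(m),end="; ")
E
```

```text
(276, 82) [(30.0, 0.22), (-25.5, 0.05), (-0.2, 0.42), (0.2, 0.86), (0.6, 0.75)]
w7c cc 0.861 scale x 1.028 y 1.021 rot deg -1.3 centre shift [-0.3  2.5]
p [ 0.57   -0.1455  0.151 ] target [ 0.5664 -0.1448  0.0595] F [ 0.7 -0.2 -3.2] t 33.225
full [-8.5, -1.5, 91.2] [0.001, -0.006, 0.006] 0.5
p [ 0.57   -0.1455  0.151 ] target [ 0.5664 -0.1448  0.0305] F [ 0.7 -0.2 -3.2] t 33.225
full [-10.1, -1.5, 120.2] [0.001, -0.006, 0.006] 0.5
160 264 289 26; 175 265 288 24; 190 265 288 24; 205 265 288 24; 220 265 287 23; 235 265 287 23;
```

Run:
```python
import cv2,numpy as np
w2=cv2.cvtColor(cv2.imread("pics/w2.png"),6).astype(int); cu=cv2.cvtColor(cv2.imread("pics/cur.png"),6).astype(int)
for n,g in(("w2",w2),("cur",cu)):
    print(n,"col277 top",g[0:24:1,277].tolist()); print(" row73 L",g[73,210:232].tolist()," R",g[73,324:346].tolist())
```

```text
w2 col277 top [122, 126, 161, 216, 228, 228, 229, 231, 232, 232, 232, 232, 234, 234, 235, 239, 242, 243, 244, 245, 245, 243, 240, 239]
 row73 L [156, 155, 158, 158, 161, 161, 158, 159, 183, 216, 230, 235, 236, 237, 237, 237, 238, 239, 240, 240, 240, 240]  R [239, 240, 240, 239, 240, 240, 238, 236, 223, 190, 159, 155, 159, 161, 163, 164, 165, 163, 163, 164, 161, 158]
cur col277 top [151, 151, 151, 154, 153, 153, 153, 150, 154, 183, 232, 245, 245, 245, 245, 245, 246, 246, 246, 246, 246, 246, 246, 247]
 row73 L [196, 195, 193, 189, 189, 190, 187, 187, 190, 189, 192, 195, 217, 240, 246, 246, 247, 247, 247, 247, 247, 247]  R [247, 247, 247, 247, 247, 247, 247, 247, 243, 224, 195, 193, 197, 197, 193, 192, 192, 193, 193, 192, 194, 194]
```

In-hand pose unchanged (ring width 110.7 px, corner at row 9.5), so the computed pose holds. Lower into the rest.

Call:
carry_out --motion '[[[-5, -1.5, 30], [0, -0.006, 0.006], 1], [[-7, -1.5, 65], [0, -0.006, 0.006], 1], [[-8.5, -1.5, 91], [0, -0.006, 0.006], 1], [[-9, -1.5, 104], [0, -0.006, 0.006], 1], [[-9.5, -1.5, 112], [0, -0.006, 0.006], 1], [[-9.8, -1.5, 116], [0, -0.006, 0.006], 1]]'

```text
t: 34.02
position: [0.5664, -0.1455, 0.0347]
tool_rot: [3.14, -0.05, 0.181]
force: [0.1, -0.2, -1.8]
gripper_width: 0.126
gripper_force: 57.9
```

```bash
python3 back.py 0.000
```

```text
p [ 0.5664 -0.1455  0.0347] target [ 0.5664 -0.1448  0.0295] F [ 0.1 -0.2 -1.8] t 34.025
full [-0.2, -0.7, 5.3] [0.002, -0.001, -0.001] 0.1
```

Call:
carry_out --motion '[[[0, -0.6, 2], [0, 0, 0], 1], [[0, -0.6, 4], [0, 0, 0], 1], [[0, -0.6, 5.5], [0, 0, 0], 1], [[0, -0.6, 5.5], [0, 0, 0], 1]]'

```text
t: 34.52
position: [0.5662, -0.1448, 0.0295]
tool_rot: [3.14, -0.049, 0.181]
force: [-2.6, 0.7, 1.3]
gripper_width: 0.123
gripper_force: 57.9
```

Call:
carry_out --motion '[[[0, 0, 0], [0, 0, 0], 0.8], [[0, 0, 0], [0, 0, 0], 0.7], [[0, 0, 0], [0, 0, 0], 0.5], [[0, 0, 0], [0, 0, 0], 0.3], [[0, 0, 0], [0, 0, 0], 0], [[0, 0, 0], [0, 0, 0], 0], [[0, 0, 0], [0, 0, 0], 0], [[0, 0, 0], [0, 0, 0], 0]]' --squeeze 10

```text
t: 35.52
position: [0.5659, -0.1447, 0.0289]
tool_rot: [3.14, -0.048, 0.181]
force: [0.1, 0.2, 0.2]
gripper_width: 0.892
gripper_force: 0.0
```

Released with slight contact. Retreat straight up, then check the wrench numerically against the first images.

Call:
carry_out --motion '[[[0, 0, -20], [0, 0, 0], 0], [[0, 0, -60], [0, 0, 0], 0], [[0, 0, -110], [0, 0.02, 0], 0], [[0, 0, -160], [0, 0.05, 0], 0], [[-60, 0, -180], [0, 0.05, 0], 0], [[-110, 60, -190], [0, 0.05, 0], 0], [[-150, 100, -190], [0, 0.05, 0], 0], [[-150, 100, -190], [0, 0.05, 0], 0]]'

```text
t: 36.52
position: [0.4238, -0.2762, 0.2118]
tool_rot: [3.138, -0.096, 0.171]
force: [-0.1, 0.8, -0.7]
gripper_width: 0.997
gripper_force: 0.0
```

Run:
```python
from h import *
from workcell import viewer,models,ctrl
print(ctrl.state()["position"])
for n in("scene","side"):
    c=viewer.camera(n); o=cv2.imread(f"pics/{n}0.png")
    print(n)
    for q in ["wrench","wrench_rest","loupe","tube_ochre","tube_red","nut"]: print(q,[([round(v) for v in d["rect"]],round(d["p"],2)) for d in models.find_in(c,q)[:1]])
    box=(slice(148,222),slice(290,376)) if n=="scene" else (slice(255,350),slice(258,372))
    d=cv2.absdiff(o,c["img"])[box].max(2); print("rest area: changed px",int((d>40).sum()),"of",d.size)
```

```text
[ 0.42379061 -0.27621819  0.21181906]
scene
wrench [([299, 149, 66, 50], 0.76)]
wrench_rest [([295, 160, 78, 59], 0.95)]
loupe [([325, 228, 19, 26], 0.82)]
tube_ochre [([178, 306, 63, 67], 0.62)]
tube_red [([396, 209, 49, 14], 0.55)]
nut [([207, 172, 16, 16], 0.57)]
rest area: changed px 14 of 6364
side
wrench [([334, 264, 33, 28], 0.81)]
wrench_rest [([278, 272, 90, 74], 0.66)]
loupe [([222, 267, 24, 31], 0.77)]
tube_ochre [([166, 188, 36, 26], 0.86)]
tube_red [([224, 355, 46, 40], 0.66)]
nut [([290, 165, 17, 18], 0.8)]
rest area: changed px 3051 of 10830
```

```bash
python3 -c "
from workcell import hand_in; print(hand_in())"
```

```text
the job is handed in; nothing more can be done
None
```

I tightened the nut to its hard stop and laid the wrench back in its rest as it lay; the job is handed in at about 36 s of the 72 s allowed. The last camera measurement put the nut at about −7.4° (mod 60), against −8.1° for the stop at 3.0 rad. During strokes 3 to 5 the wrench was pushed past the stop and probably rode over the hexagon's corners twice, nudging the nut back about 10°; each following stroke took it back to the stop. The bystanders still show within 2–3 px of where they stood.

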